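Load the last base stick and start the screw of a basket maker's screw block

ROBOT

A 6-joint arm with a two-finger parallel gripper is mounted at the origin on the work surface. World frame = base frame: x ahead of the robot, y to its left, z up, the work surface at z = 0. Lengths are in m, angles in rad, forces in N, time in s.
With the tool pointing down it reaches from about 0.425 to 0.95 m from the base axis. Payload 3.5 kg.
Tool frame: the origin (TCP) lies between the finger pads; the fingertips stand 14 mm ahead of it and the grasp point (between the pads) lies 5 mm behind it; z points along the fingers, y is the direction in which the jaws open and shut (so a half turn about z gives the same grasp; the last joint's range is limited). The gripper opens to 85 mm and grips with 20 to 120 N. Pads are 22 mm wide; open, the fingers measure 114 mm over their backs; the gripper's body (76 mm by 85 mm) begins 54 mm behind the grasp point. The pads swing forward as they close: fully open they stand 13 mm farther back than shut.
Start: joints at [-1.434, 0.286, 1.577, -0, 1.279, -0.15], TCP at [0.191, -0.647, 0.219] pointing down, gripper open.
Joint ranges: [-2.77, 2.77], [-0.9, 2.22], [0.21, 2.48], [-1.53, 4.67], [0.24, 2.81], [-2.84, 2.84]. Speed limits (rad/s): [2.79, 2.79, 3.14, 3.14, 3.14, 3.14].

INTERFACE

Orientations are given as a unit quaternion [x, y, z, w].
In Python, from plant import ctrl gives the robot as it stands. The module is installed in compiled form; this text tells all that it offers.
- The arm moves only by the tool servo_tool, never from a script. Its argument "increments" is text: rows parted by semicolons, each of 7 numbers parted by spaces: the turn, a rotation vector about the tool's x, y, z in rad, then the shift along the tool's x, y, z in cm, then the finger opening in cm, from 0 to 8.54. In form: ax ay az dx dy dz claw; .... A call has 1 to 10 rows; each row is the pose to reach, as a shift and turn from the pose commanded when the call began, along the tool's axes at that moment; what a row does not reach only later rows make up. A row lasts 1/12 s, in which the tool goes at most 41.7 mm and 7.16 degrees, less where a joint would pass 70% of its speed; a pose out of reach is approached as far as the arm can. A call with a gripper value outside its range is refused whole. The fingers move at their own pace and stop on an object; "grip_force" is the grip in N (left out, the last holds). Time passes only in rows, so rows that repeat a pose let the fingers close. It gives the time, the measured TCP pose, the force and the opening at its end, in the units of the state.
- ctrl.get_state(): the state, without advancing time (a new reading comes with each control period).
- ctrl.read_camera(name): name is "scene" or "top" or "wrist"; returns (picture, depth): 384x512x3 uint8, red, green, blue; 384x512 float32, m along the optical axis (not along the pixel's ray), 0 where there is no reading.
- ctrl.camera_info(name): a dict with "camera_matrix" (3x3 intrinsics, pixels), "world_to_cam" (4x4, takes a point from world to camera coordinates). Camera axes: x right, y down, z forward; pixel columns grow to the right and rows downward; lengths in m; the calibration is good to about 2 mm. The wrist camera is an equidistant fisheye: a pixel r from the principal point sees the ray r / f radians off the axis. A picture is of the moment at which its call begins: read the wrist's pose just before it. camera_info takes no time and is no camera call; for the wrist camera it gives the pose at the moment of the call.
- ctrl.sign_off(): hands the job in, once; it reports no verdict.
The state is a dict: "time": time; "qpos": joint angles; "dq": joint speeds; "joint_efforts": joint torques, N m; "eef_pos": TCP position; "tcp_rot": TCP orientation; "contact_force": force on the tool from outside, world axes, zero at the start; "wrist_torque": the same for the moment, N m; "opening": opening from 0.0 (shut) to 1.0 (fully open).
Only numpy, scipy, OpenCV 4.12 (cv2) and the standard library are available. Lean on these libraries where they do the work, as an engineer would, in place of code of your own. Each camera call takes 0.05 s, during which the arm holds its last target.

TASK

On the basket maker's screw block, slide the stick that still sticks out in its guide under the upper bar until its end meets the stop at the back. Then start the raised clamp screw properly: turn it backward (anticlockwise from above) until you feel it drop into the thread, then turn it forward one full turn from there, and finish while still holding it by its handle, started but not tightened. Leave the other things on the bench where they are.

Things in the scene. Friction and masses are not known exactly. Their poses are not given: they have to be found in the camera images.
- block: The screw block, fixed: plywood base (200 x 340 x 12) with two beech bars 320 long, one above the other, along the block's y. Origin: on the bench under the middle of the bars; z up, x away from the robot. Lower bar: x -40 to 40, top at z 45. Upper bar: x -25 to 25, 30 thick, underside at z 57 at y -130, rising to z 65 at y +70. A second, like screw at y -130 is fully home already: leave it
- rest (a point): Middle of the top of the front rest, a beech batten (block x -130 to -105, y -120 to 30, top z 45) that carries the sticks' near ends; axes as the block's. Low combs (teeth 9 high, slots 17 wide) on it and on the lower bar's front edge (block x -39 to -28) guide the sticks. Two sticks (block y -80 and -45) are in already, near ends at block x -135
- stick: The loose planed wooden stick, 170 x 12 x 12, 20 to 45 g, lying in its guide at block y -10, underside at block z 45, its x axis along the block's x; it stands 45 to 70 mm out towards -x of the block. It slides freely; play in the slots 2.5 mm each side, 4 to 5 mm clear under the upper bar. Origin: centre of its underside
- stick_tip (a point): Centre of the stick's far end face (its +x end), the end that must meet the stop
- stick_end (a point): Centre of the stick's near end face, which sticks out towards the robot: push here, towards +x of the block
- stick_stop (a point): Point on the face of the stop batten (11 high, on the lower bar), where the centre of the stick's far end face is when the stick is home; axes as the block's
- screw: The raised clamp screw: turned hardwood, 30 mm coarse right-hand thread of 8 mm pitch, 0.25 kg, upright at block x 0, y +70, captive in the upper bar: free to turn and to move up and down, cannot tilt or come out. On top a T-grip, a bar 90 long (along the screw's own x) x 18 wide x 26 high, above a 42 mm hub. Origin: on the axis at the foot, 103 mm below the middle of the T-grip
- screw_grip (a point): Middle of the T-grip bar, on the screw axis: grasp here from above, across the bar. Its height above the bench is 158 mm minus the screw's depth; the bar's underside is 13 mm lower, the upper bar's top about 60 mm lower at the start
- screw_depth (a joint): How far the screw has sunk, m, positive downward: 0 with its foot on the crest of the first thread of the steel boss below (hidden by the upper bar). It rests there by its own weight. 0.001 to 0.003 at the start, about 0.008 just after the drop, about 0.016 one full turn later; the head meets the upper bar at 0.029
- screw_turn (a joint): Turn of the screw, rad, positive forward (clockwise from above); 0: T-grip along the block's x. Starts at -0.4 to 0.4. Turned back it climbs 8 mm per turn, then drops 8 mm at the thread start, 0.6 to 2.1 rad back from the start: let it sink or press it down lightly (3 to 4 N). Turned forward from there it screws down 8 mm per turn; resistance under 0.05 N m. It stays where left; axial play 0.6 mm
- tin: Bystander: round aluminium tin, 50 across, 25 high, standing on the block's plywood base at about block x -74, y 85 to 125
- bodkin: Bystander: basket maker's bodkin, wooden handle and steel spike, 180 long, lying on the left
- iron: Bystander: steel rapping iron with a ring, 300 long, 28 wide, 10 thick, lying on the right
- spare_a: Bystander: spare stick 160 x 13 x 13 lying on the bench
- spare_b: Bystander: spare stick 190 x 13 x 13 lying on the bench
- weight: Bystander: dark iron weight with a knob, 76 across, 64 high
- jar: Bystander: glass jar, 72 across, 85 high
Mind the look-alikes: they are no part of the job. What is shaped like the stick but grey is not meant.

How it is judged:
On the way, in this order (a step that is already met when the one before it is completed fails the run):
1. the stick is home: its far end within 5 mm of the stop, in its slot (x of stick_tip in the frame of stick_stop above -0.005 m and y of stick_tip in the frame of stick_stop between -0.01 and 0.01 m and z of stick_tip in the frame of stick_stop below 0.006 m), for 0.2 s.
2. the screw, turned backward, has dropped into the thread start (value of joint screw_turn below -0.5 rad and value of joint screw_depth above 0.0064 m), for 0.1 s.
At the end, for the whole second after the job is handed in: The screw is one full turn (within about a quarter turn: 13.5 to 18 mm deep) into the boss, standing still and gripped by the fingers with more than 3 N, and the stick's far end is still within 5 mm of the stop, under the upper bar (all of step 1 and value of joint screw_depth between 0.0135 and 0.018 m and velocity of joint screw_turn between -0.1 and 0.1 rad/s and contact force between the fingers and screw above 3 N); the arm keeps its last pose, push and grip.
It fails at once if a bystander is moved more than 30 mm (distance of any of tin, bodkin, iron, spare_a, spare_b, weight, jar from where it was at the start of the episode above 0.03 m).
It fails at once if the screw is screwed down too far (value of joint screw_depth above 0.022 m).
It also fails if it takes over 72 s, if anything falls off the work surface, if the arm or the gripper's body presses on something with over 40 N, if the wrist force passes 120 N, or if a joint passes its speed limit or range.

## Working session

There is one attempt and no reset: what is moved stays moved. The work goes in short steps, Python scripts to look and compute and a tool call to move; the robot and the scene stay as the last step left them, time stands still between calls to the robot, and variables do not carry over. Pictures are saved under pics/ and viewed, and the job is handed in when it is done.

Besides the shell and the picture viewer there is one more tool, called after "Emit:" by a JSON object that holds its "op" and its "data". servo_tool: Moves the arm, as the interface text tells. Its arguments: {"type":"object","properties":{"increments":{"type":"string"},"grip_force":{"type":"number"}},"required":["increments"]}

```bash
mkdir -p pics
cat > h.py <<'E'
import numpy as np, cv2
from plant import ctrl
def snap(n,tag):
    info=ctrl.camera_info(n); p,d=ctrl.read_camera(n)
    np.savez(f'pics/{tag}.npz',p=p,d=d,K=info['camera_matrix'],T=info['world_to_cam'])
    cv2.imwrite(f'pics/{tag}.png',cv2.resize(p[:,:,::-1],(768,576),interpolation=cv2.INTER_CUBIC))
    return p,d
E
python3 - <<'E'
from h import *
for n in ['scene','top']:
    p,d=snap(n,n+'0'); i=ctrl.camera_info(n); print(n,i['camera_matrix'],i['world_to_cam'].round(4) if hasattr(i['world_to_cam'],'round') else i['world_to_cam'], (d>0).mean())
s=ctrl.get_state(); print(s)
E
```

```text
scene [[472.81697725   0.         250.65825001]
 [  0.         472.81697725 190.70763856]
 [  0.           0.           1.        ]] [[-0.0764  0.997   0.011   0.0729]
 [ 0.6125  0.0556 -0.7885 -0.1795]
 [-0.7868 -0.0535 -0.6149  1.9288]
 [ 0.      0.      0.      1.    ]] 0.9958343505859375
top [[476.04225278   0.         254.50191055]
 [  0.         476.04225278 191.1304564 ]
 [  0.           0.           1.        ]] [[ 9.3000e-03 -1.0000e+00 -7.0000e-04 -5.4800e-02]
 [-9.8380e-01 -9.0000e-03 -1.7920e-01  4.6900e-01]
 [ 1.7920e-01  2.4000e-03 -9.8380e-01  1.4983e+00]
 [ 0.0000e+00  0.0000e+00  0.0000e+00  1.0000e+00]] 0.9960988362630209
{'time': 0.1, 'qpos': array([-1.43396574e+00,  2.87130427e-01,  1.57805208e+00, -4.19344356e-05,
        1.27856753e+00, -1.50015861e-01]), 'dq': array([ 0.0016206 , -0.00168773, -0.00355456,  0.00015988,  0.00326268,
       -0.00248688]), 'joint_efforts': array([ 1.09718218e-03, -4.07291508e+01, -2.93699402e+01, -1.60772870e-04,
        3.37285710e-03,  3.91782308e-06]), 'eef_pos': array([ 0.19089916, -0.64679459,  0.21803831]), 'tcp_rot': array([ 9.89731066e-01,  1.42937936e-01, -1.29599611e-05, -1.07880009e-03]), 'contact_force': array([0.23002042, 0.05718215, 0.62243892]), 'wrist_torque': array([0.00340932, 0.0250843 , 0.02329619]), 'opening': 1.0011790527595072}
```

View pics/scene0.png

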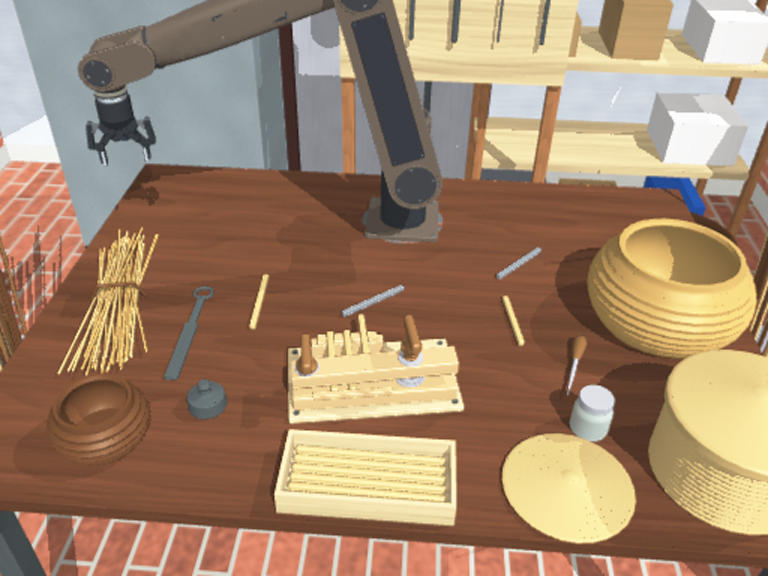

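View pics/top0.png

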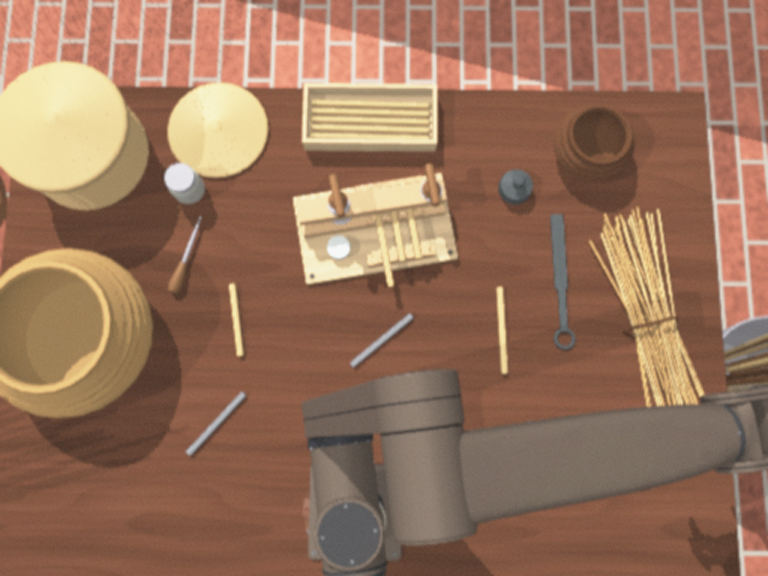

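The top view shows the block at (375,228). The tin is at (339,246) and the protruding stick at (386,255). The left T-grip at (337,195) is on the same side as the tin (+y), so it should be the raised screw; the right one at (432,184) is already home. I'll enlarge both views.

Run:
```python
import cv2,numpy as np
p=np.load('pics/top0.npz')['p'];c=p[105:205,185:315]
cv2.imwrite('pics/topc.png',cv2.resize(c[:,:,::-1],(780,600),interpolation=cv2.INTER_CUBIC))
p=np.load('pics/scene0.npz')['p'];c=p[200:290,185:315]
cv2.imwrite('pics/scenec.png',cv2.resize(c[:,:,::-1],(780,540),interpolation=cv2.INTER_CUBIC))
```

```text
(no output)
```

View pics/topc.png

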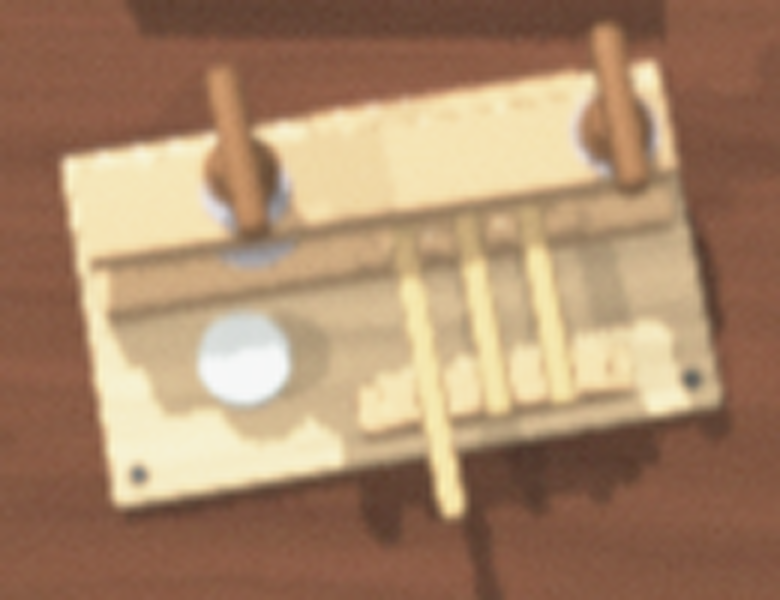

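View pics/scenec.png

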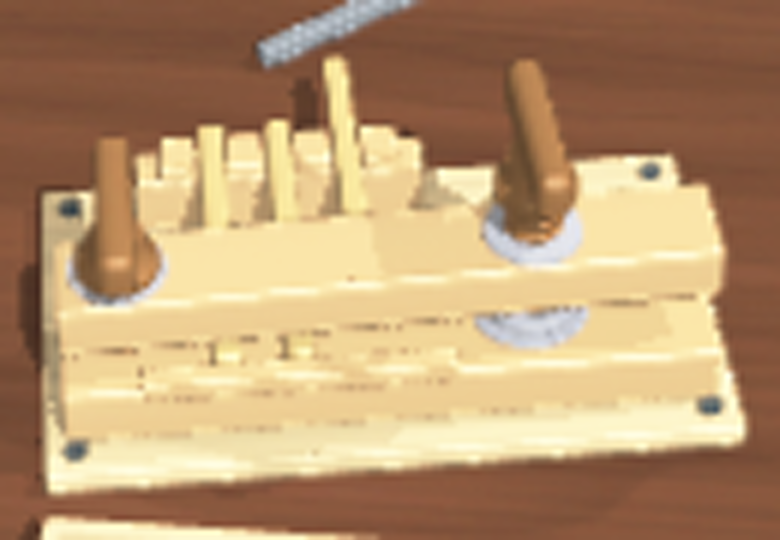

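The crops confirm the parts. The loose stick has its near end at crop (452,512) in top and (335,62) in scene, and is the only one sticking out, yellow and in the guide. The raised screw is the one beside the tin: left in top, right in scene. Next I'll measure.

```bash
cat >> h.py <<'E'
def load(tag): 
    z=np.load(f'pics/{tag}.npz'); return z['p'],z['d'],np.array(z['K']),np.array(z['T'])
def ray(tag,u,v):
    _,_,K,T=load(tag); R=T[:3,:3]; o=-R.T@T[:3,3]
    return o, R.T@np.array([(u-K[0,2])/K[0,0],(v-K[1,2])/K[1,1],1])
def onz(tag,u,v,z):
    o,d=ray(tag,u,v); return o+d*(z-o[2])/d[2]
def tri(a,b):
    (o1,d1),(o2,d2)=ray(*a),ray(*b)
    s=np.linalg.lstsq(np.c_[d1,-d2],o2-o1,rcond=None)[0]
    p,q=o1+d1*s[0],o2+d2*s[1]; return (p+q)/2,np.linalg.norm(p-q)
E
python3 - <<'E'
from h import *
t=lambda u,v:('top0',185+(u-3)/6+0.5*0,105+(v-3)/6)
s=lambda u,v:('scene0',185+(u-3)/6,200+(v-3)/6)
np.set_printoptions(precision=4,suppress=True)
for n,q in dict(fl=t(139,474),fr=t(692,377)).items(): print('top',n,onz(*q,.012))
for n,q in dict(fl=s(650,170),fr=s(70,208),br=s(75,450),bl=s(710,405)).items(): print('scene',n,onz(*q,.012))
print('corner top',onz(*t(118,507),.012),onz(*t(718,405),.012))
print('stick end',tri(t(452,512),s(335,62)))
print('grip far end',tri(t(222,72),s(545,185)),'near',tri(t(255,225),s(525,68)))
print('stick bar entry', onz(*t(406,240),.057),onz(*t(450,505),.057))
for tag,q in [('top',t(240,150)),('top',t(452,508)),('scene',s(535,120)),('scene',s(336,70))]:
    p,d,K,T=load(tag+'0');z=d[int(round(q[2])),int(round(q[1]))]
    o,r=ray(*q);print(tag,o+r*z)
E
```

```text
top fl [0.4992 0.105  0.012 ]
top fr [ 0.557  -0.2006  0.012 ]
scene fl [0.495  0.1012 0.012 ]
scene fr [ 0.5519 -0.2042  0.012 ]
scene br [ 0.7192 -0.1735  0.012 ]
scene bl [0.6634 0.1317 0.012 ]
corner top [0.4806 0.116  0.012 ] [ 0.5412 -0.2149  0.012 ]
stick end (array([ 0.4716, -0.0693,  0.0554]), np.float64(0.003538944042388392))
grip far end (array([0.6784, 0.0485, 0.1656]), np.float64(0.007863998895920432)) near (array([0.5976, 0.0331, 0.1657]), np.float64(0.0018539653149038018))
stick bar entry [ 0.6214 -0.0414  0.057 ] [ 0.475  -0.0664  0.057 ]
top [0.6344 0.0419 0.1735]
top [ 0.4727 -0.0675  0.0605]
scene [0.6373 0.0384 0.168 ]
scene [ 0.484  -0.0694  0.0603]
```

```bash
cat >> h.py <<'E'
from scipy.spatial.transform import Rotation as Ro
def inc(pos,yaw):
    s=ctrl.get_state(); R=Ro.from_quat(s['tcp_rot'])
    Rt=Ro.from_matrix(np.array([[np.cos(yaw),np.sin(yaw),0],[np.sin(yaw),-np.cos(yaw),0],[0,0,-1]]))
    print('rot',(R.inv()*Rt).as_rotvec().round(4),'shift cm',(R.inv().apply(np.array(pos)-s['eef_pos'])*100).round(2),
      't',round(s['time'],2),'pos',s['eef_pos'].round(4),'q',s['qpos'].round(2),'F',s['contact_force'].round(2),'op',round(s['opening'],3))
E
python3 -c "
from h import *
inc([.445,-.07,.2],.186)"
```

```text
rot [-0.0022 -0.0002  0.1009] shift cm [ 40.69 -48.13   1.92] t 0.1 pos [ 0.1909 -0.6468  0.218 ] q [-1.43  0.29  1.58 -0.    1.28 -0.15] F [0.23 0.06 0.62] op 1.001
```

Emit:
{"op": "servo_tool", "data": {"increments": "0 0 0.1 40.7 -48.1 0 0; 0 0 0.1 40.7 -48.1 0 0; 0 0 0.1 40.7 -48.1 0 0; 0 0 0.1 40.7 -48.1 0 0; 0 0 0.1 40.7 -48.1 0 0; 0 0 0.1 40.7 -48.1 0 0; 0 0 0.1 40.7 -48.1 0 0; 0 0 0.1 40.7 -48.1 0 0; 0 0 0.1 40.7 -48.1 0 0; 0 0 0.1 40.7 -48.1 0 0"}}

```text
time: 0.93
eef_pos: [0.3592, -0.264, 0.2189]
tcp_rot: [0.996, 0.093, -0.0, -0.0]
contact_force: [1.4, -0.2, 0.6]
opening: 0.001
```

```bash
python3 -c "
from h import *
inc([.445,-.07,.2],.186)"
```

```text
rot [-0.0003  0.      0.0001] shift cm [ 12.02 -17.48   1.9 ] t 0.93 pos [ 0.3592 -0.264   0.2189] q [-0.86 -0.24  2.11  0.    1.27  0.52] F [ 1.41 -0.19  0.6 ] op 0.001
```

Emit:
{"op": "servo_tool", "data": {"increments": "0 0 0 12 -17.3 0 0; 0 0 0 12 -17.3 0 0; 0 0 0 12 -17.3 0 0; 0 0 0 12 -17.3 0 0; 0 0 0 12 -17.3 0 0; 0 0 0 12 -17.3 0 0; 0 0 0 12 -17.3 0 0; 0 0 0 12 -17.3 0 0"}}

```text
time: 1.6
eef_pos: [0.4446, -0.0738, 0.2189]
tcp_rot: [0.996, 0.094, -0.001, 0.0]
contact_force: [-0.3, -0.5, 0.3]
opening: -0.006
```

```bash
python3 -c "
from h import *
inc([.445,-.07,.2],.186)
i=ctrl.camera_info('wrist');print(i)
snap('wrist','w1');snap('top','top1')"
```

```text
rot [0.0001 0.0011 0.002 ] shift cm [ 0.11 -0.37  1.89] t 1.6 pos [ 0.4446 -0.0738  0.2189] q [-0.39 -0.23  2.1  -0.    1.27  0.99] F [-0.25 -0.47  0.34] op -0.006
{'camera_matrix': array([[297.31863964,   0.        , 252.21032545],
       [  0.        , 297.31863964, 191.7790112 ],
       [  0.        ,   0.        ,   1.        ]]), 'world_to_cam': array([[ 1.86537094e-01, -9.82447871e-01, -3.05376037e-04,
        -1.55534550e-01],
       [-9.35331657e-01, -1.77686240e-01,  3.05912229e-01,
         3.63571349e-01],
       [-3.00597079e-01, -5.67783504e-02, -9.52059670e-01,
         5.08933837e-01],
       [ 0.00000000e+00,  0.00000000e+00,  0.00000000e+00,
         1.00000000e+00]])}
```

View pics/w1.png

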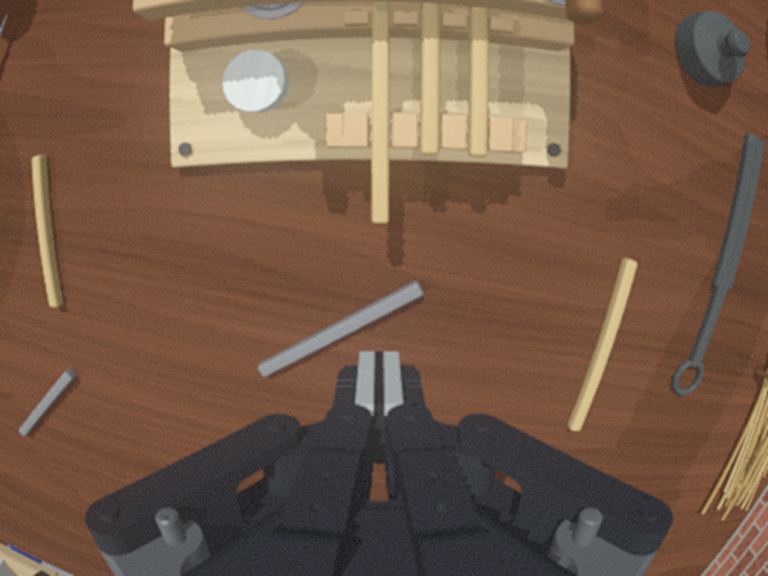

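The wrist view shows the loose stick's end at (380,221), straight ahead of the shut fingers at (378,352). The two home sticks end near (430,152) and (479,154). I'll measure the ends with fisheye rays.

```bash
cat >> h.py <<'E'
def wray(tag,u,v): # full-res px
    _,_,K,T=load(tag); R=T[:3,:3]; o=-R.T@T[:3,3]
    x,y=u-K[0,2],v-K[1,2]; r=np.hypot(x,y); th=r/K[0,0]
    d=np.array([np.sin(th)*x/r,np.sin(th)*y/r,np.cos(th)]); return o,R.T@d
def wonz(tag,u,v,z):
    o,d=wray(tag,u,v); return o+d*(z-o[2])/d[2]
E
python3 - <<'E'
from h import *
np.set_printoptions(precision=4,suppress=True)
f=lambda u,v:((u+.5)/1.5-.5,(v+.5)/1.5-.5)
ps={}
for n,(u,v) in dict(end=(380,221),base=(380,40),s2=(430,152),s3=(479,154)).items():
    ps[n]=wonz('w1',*f(u,v),.057); print(n,ps[n])
for n,(u,v) in dict(fl=(185,149),fr=(554,149)).items(): ps[n]=wonz('w1',*f(u,v),.012); print(n,ps[n])
d=ps['fl']-ps['fr'];yaw=np.arctan2(-d[0],d[1]);print('yaw',yaw,np.linalg.norm(d))
d=ps['base']-ps['end'];print('stick yaw',np.arctan2(d[1],d[0]))
ex=np.array([np.cos(yaw),np.sin(yaw),0])
print('advance needed',(ps['s2']-ps['end'])@ex,(ps['s3']-ps['end'])@ex)
p,dd,K,T=load('w1'); u,v=f(380,215); print('depth pt'); o,r=wray('w1',u,v); 
R=T[:3,:3]; print(o+r/(R[2]@r)*dd[int(v),int(u)])
# triangulate end, wrist with scene/top edge
o1,d1=ray('top1',185+(452-3)/6,105+(515-3)/6); o2,d2=wray('w1',*f(380,221))
s=np.linalg.lstsq(np.c_[d1,-d2],o2-o1,rcond=None)[0];print('tri',o1+d1*s[0],o2+d2*s[1])
E
```

```text
end [ 0.4718 -0.0698  0.057 ]
base [ 0.5999 -0.0454  0.057 ]
s2 [ 0.5273 -0.0949  0.057 ]
s3 [ 0.5336 -0.1296  0.057 ]
fl [0.499  0.1036 0.012 ]
fr [ 0.5556 -0.2025  0.012 ]
yaw 0.18307341770301716 0.3112965201004498
stick yaw 0.1878762786819795
advance needed 0.049955718088576344 0.04988478883118765
depth pt
[ 0.4759 -0.069   0.0557]
tri [ 0.4707 -0.0676  0.0509] [ 0.4708 -0.07    0.0509]
```

Emit:
{"op": "servo_tool", "data": {"increments": "0 0 0 0 0 4 0; 0 0 0 0 0 8 0; 0 0 0 0 0 12 0; 0 0 0 0 0 15 0; 0 0 0 0 0 16.9 0; 0 0 0 0 0 16.9 0; 0 0 0 0 0 16.9 0; 0 0 0 0 0 16.9 0"}}

```text
time: 2.37
eef_pos: [0.446, -0.0754, 0.0518]
tcp_rot: [0.996, 0.092, 0.001, 0.001]
contact_force: [0.6, 0.2, 0.6]
opening: 0.001
```

```bash
python3 -c "
from h import *
inc([.472,-.0695,.05],.186)
snap('scene','s2')
p=load('s2')[0][180:290,175:315]
cv2.imwrite('pics/s2c.png',cv2.resize(p[:,:,::-1],(762,600),interpolation=cv2.INTER_CUBIC))"
```

```text
rot [ 0.0015 -0.0022 -0.0012] shift cm [ 2.67 -0.1   0.19] t 2.37 pos [ 0.446  -0.0754  0.0518] q [-0.39  0.01  2.23 -0.    0.9   0.99] F [0.57 0.2  0.61] op 0.001
```

View pics/s2c.png

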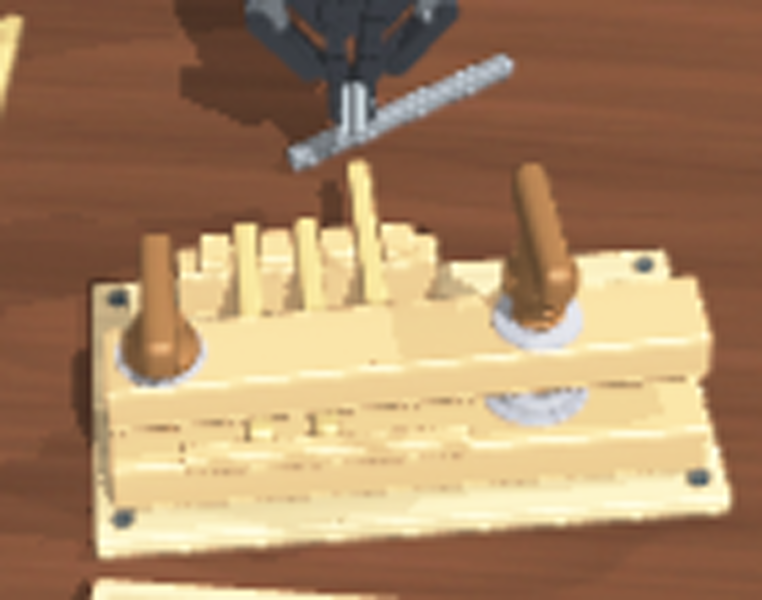

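The fingers stand behind the stick's end, clear of everything. Pushing now.

Emit:
{"op": "servo_tool", "data": {"increments": "0 0 0 0.8 -0.1 0.2 0; 0 0 0 1.6 -0.1 0.2 0; 0 0 0 2.2 -0.1 0.2 0; 0 0 0 2.8 -0.1 0.2 0; 0 0 0 3.4 -0.1 0.2 0; 0 0 0 4 -0.1 0.2 0; 0 0 0 4.6 -0.1 0.2 0; 0 0 0 5.2 -0.1 0.2 0; 0 0 0 5.6 -0.1 0.2 0; 0 0 0 5.6 -0.1 0.2 0"}}

```text
time: 3.25
eef_pos: [0.5007, -0.0625, 0.0484]
tcp_rot: [0.996, 0.093, 0.0, 0.0]
contact_force: [0.8, 0.4, 0.1]
opening: 0.003
```

Emit:
{"op": "servo_tool", "data": {"increments": "0 0 0 0.3 0 0 0; 0 0 0 0.5 0 0 0; 0 0 0 0.7 0 0 0; 0 0 0 0.7 0 0 0"}}

```text
time: 3.58
eef_pos: [0.5069, -0.0612, 0.0484]
tcp_rot: [0.996, 0.093, 0.0, 0.0]
contact_force: [-0.7, 0.1, 0.0]
opening: 0.003
```

```bash
python3 -c "
from h import *
inc([.472,-.0695,.05],.186)
snap('wrist','w3')"
```

```text
rot [ 0.0001 -0.0003  0.0008] shift cm [-3.58  0.16 -0.16] t 3.58 pos [ 0.5069 -0.0612  0.0484] q [-0.32  0.14  2.09  0.    0.91  1.06] F [-0.73  0.12  0.03] op 0.003
```

View pics/w3.png

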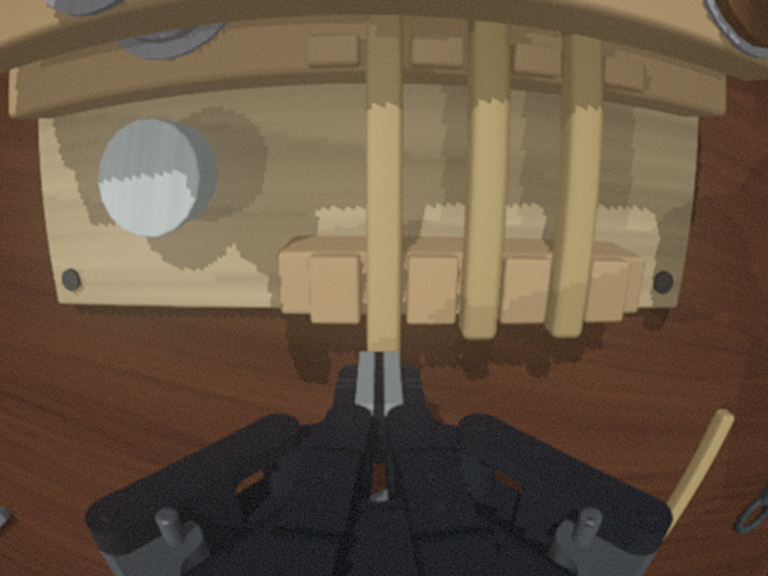

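The stick's end, at about (383,350), is still a few mm proud of the others at (478,337). I'll keep pushing gently until I feel the stop.

Emit:
{"op": "servo_tool", "data": {"increments": "0 0 0 0.2 0 0 0; 0 0 0 0.4 0 0 0; 0 0 0 0.5 0 0 0; 0 0 0 0.5 0 0 0"}}

```text
time: 3.97
eef_pos: [0.5118, -0.0603, 0.0484]
tcp_rot: [0.996, 0.093, 0.0, 0.0]
contact_force: [-0.1, -0.1, 0.8]
opening: 0.003
```

Emit:
{"op": "servo_tool", "data": {"increments": "0 0 0 0.1 0 0 0; 0 0 0 0.2 0 0 0; 0 0 0 0.3 0 0 0; 0 0 0 0.3 0 0 0"}}

```text
time: 4.3
eef_pos: [0.5147, -0.0597, 0.0484]
tcp_rot: [0.996, 0.093, 0.0, 0.0]
contact_force: [-0.3, 0.4, -0.0]
opening: 0.0
```

Emit:
{"op": "servo_tool", "data": {"increments": "0 0 0 0.1 0 0 0; 0 0 0 0.2 0 0 0; 0 0 0 0.2 0 0 0"}}

```text
time: 4.55
eef_pos: [0.5167, -0.0594, 0.0484]
tcp_rot: [0.996, 0.093, 0.0, 0.0]
contact_force: [0.5, 0.5, 0.2]
opening: 0.0
```

```bash
python3 -c "
from h import *
inc([.472,-.0695,.05],.186)
snap('wrist','w4');snap('scene','s4')
p=load('s4')[0][200:290,185:315]
cv2.imwrite('pics/s4c.png',cv2.resize(p[:,:,::-1],(780,540),interpolation=cv2.INTER_CUBIC))
p=load('w4')[0][150:240,200:330]
cv2.imwrite('pics/w4c.png',cv2.resize(p[:,:,::-1],(780,540),interpolation=cv2.INTER_CUBIC))"
```

```text
rot [ 0.0001 -0.0002  0.0008] shift cm [-4.58  0.16 -0.16] t 4.55 pos [ 0.5167 -0.0594  0.0484] q [-0.31  0.16  2.07  0.    0.91  1.07] F [0.51 0.53 0.18] op 0.0
```

View pics/w4c.png

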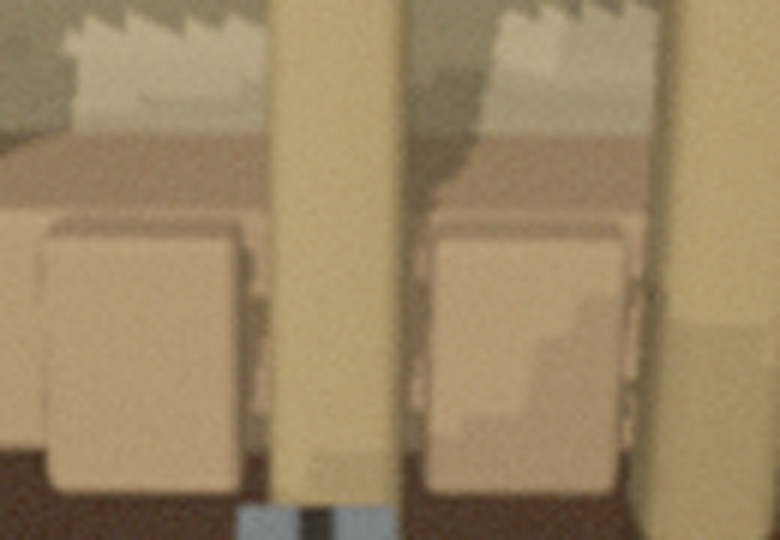

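View pics/s4c.png

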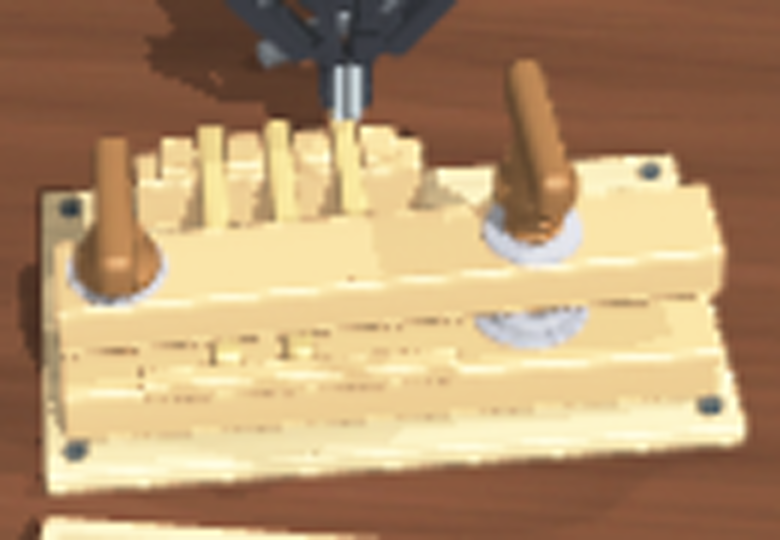

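Emit:
{"op": "servo_tool", "data": {"increments": "0 0 0 0.1 0 0 0; 0 0 0 0.2 0 0 0; 0 0 0 0.2 0 0 0"}}

```text
time: 4.9
eef_pos: [0.5186, -0.059, 0.0484]
tcp_rot: [0.996, 0.093, 0.0, 0.0]
contact_force: [0.6, 0.5, -1.2]
opening: 0.002
```

Emit:
{"op": "servo_tool", "data": {"increments": "0 0 0 0.1 0 0 0; 0 0 0 0.2 0 0 0; 0 0 0 0.2 0 0 0"}}

```text
time: 5.15
eef_pos: [0.5206, -0.0586, 0.0484]
tcp_rot: [0.996, 0.093, 0.0, 0.0]
contact_force: [0.1, 0.3, 0.9]
opening: 0.002
```

```bash
python3 -c "
from h import *
snap('wrist','w5');snap('scene','s5')
p=load('s5')[0][200:290,185:315]
cv2.imwrite('pics/s5c.png',cv2.resize(p[:,:,::-1],(780,540),interpolation=cv2.INTER_CUBIC))"
```

```text
(no output)
```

View pics/w5.png

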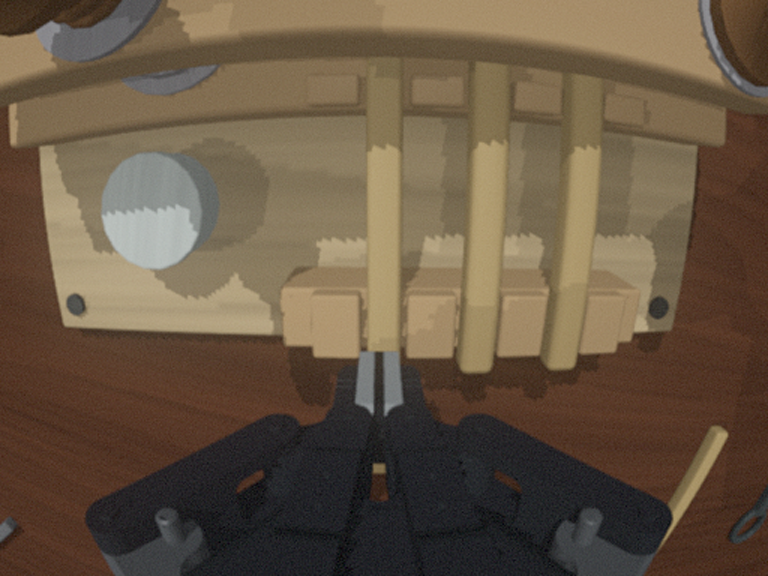

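View pics/s5c.png

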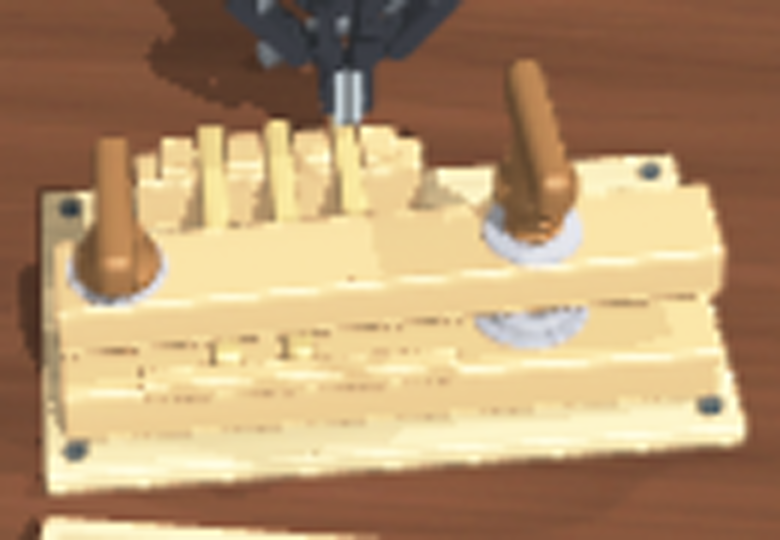

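The force is still near zero, and the wrist view suggests I'm at or past the neighbours' line. I'll back off and look.

Emit:
{"op": "servo_tool", "data": {"increments": "0 0 0 -2 0 0 0; 0 0 0 -4 0 0 0; 0 0 0 -4 0 0 0; 0 0 0 -4 0 0 0"}}

```text
time: 5.58
eef_pos: [0.4807, -0.066, 0.0482]
tcp_rot: [0.996, 0.093, 0.0, -0.0]
contact_force: [1.1, -0.3, 0.6]
opening: -0.0
```

```bash
python3 -c "
from h import *
inc([.472,-.0695,.05],.186)
snap('wrist','w6');snap('scene','s6')
p=load('s6')[0][215:275,190:260]
cv2.imwrite('pics/s6c.png',cv2.resize(p[:,:,::-1],(700,600),interpolation=cv2.INTER_CUBIC))"
```

```text
rot [-0.0001 -0.0001 -0.0001] shift cm [-0.92  0.18 -0.18] t 5.58 pos [ 0.4807 -0.066   0.0482] q [-0.35  0.09  2.15  0.    0.9   1.04] F [ 1.06 -0.27  0.63] op -0.0
```

View pics/w6.png

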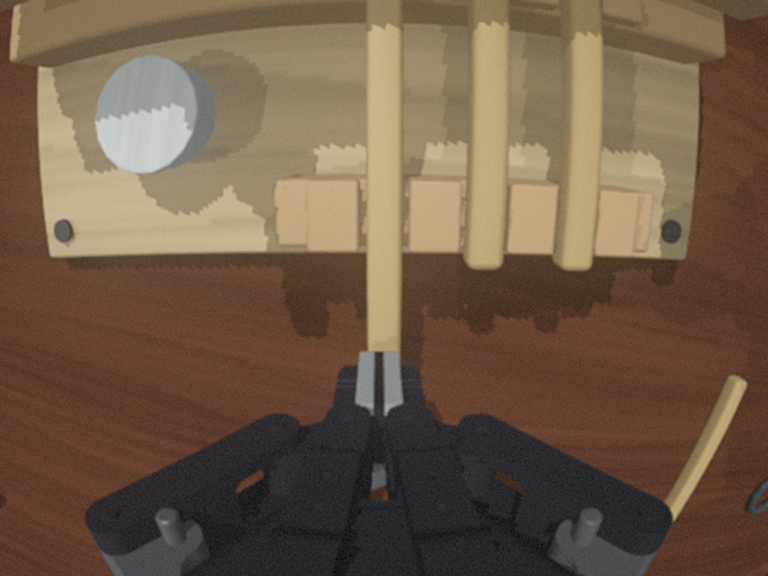

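View pics/s6c.png

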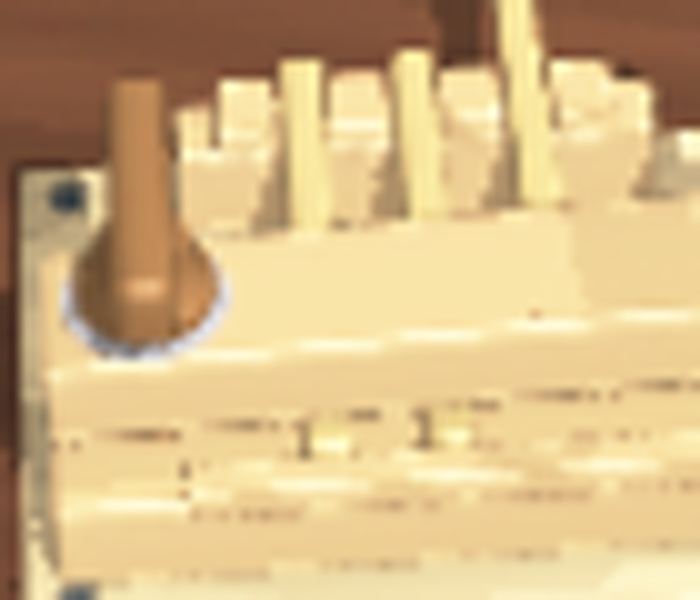

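```bash
python3 -c "
from h import *
snap('top','t6')
p=load('t6')[0][120:210,185:305]
cv2.imwrite('pics/t6c.png',cv2.resize(p[:,:,::-1],(800,600),interpolation=cv2.INTER_CUBIC))
p=load('s6')[0][175:250,200:300]
cv2.imwrite('pics/s6d.png',cv2.resize(p[:,:,::-1],(800,600),interpolation=cv2.INTER_CUBIC))"
```

```text
(no output)
```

View pics/t6c.png

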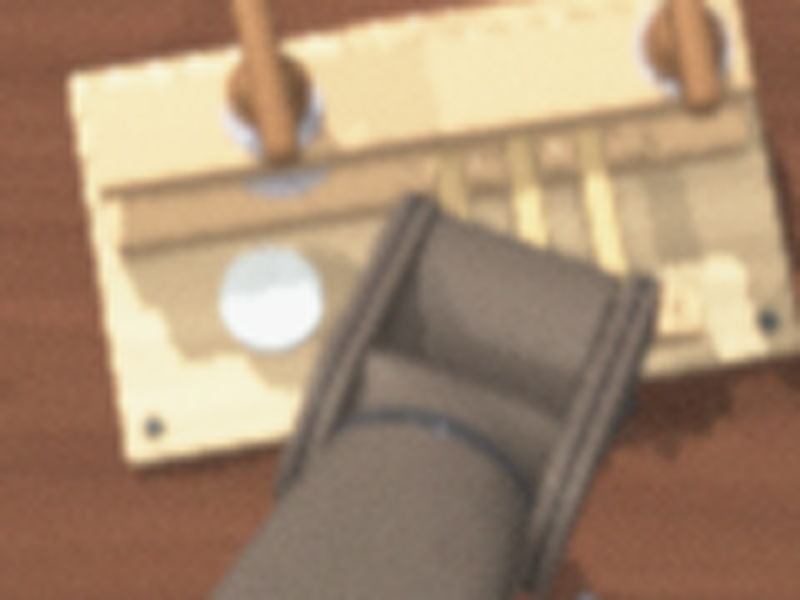

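View pics/s6d.png

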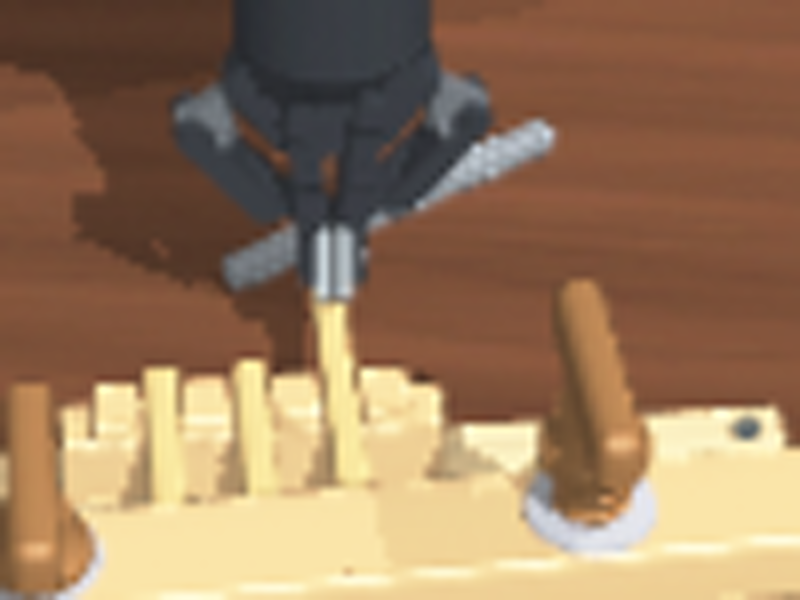

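Run:
```python
from h import *
p,d,K,T=load('s6')
def pr(P):
    c=T[:3,:3]@np.array(P)+T[:3,3]; u=K@c; return u[:2]/u[2],c[2]
for z in (.028,.034,.048,.057,.062): print(z,pr([.481,-.066,z]),pr([.490,-.064,z]))
print(pr([.4718,-.0698,.057]))
R=T[:3,:3];o=-R.T@T[:3,3]
for (cx,cy) in [(335,240),(335,270),(335,290),(325,290),(345,290),(332,310),(338,350),(342,420)]:
    u,v=200+(cx-3.5)/8,175+(cy-3.5)/8
    z=d[int(round(v)),int(round(u))]; print((cx,cy),(o+R.T@np.array([(u-K[0,2])/K[0,0],(v-K[1,2])/K[1,1],1])*z).round(4))
```

```text
0.028 (array([241.63628478, 218.20007733]), np.float64(1.5366930704240434)) (array([241.99785107, 220.06766767]), np.float64(1.5295049580621893))
0.034 (array([241.63485392, 216.80702512]), np.float64(1.5330036845359134)) (array([241.99728773, 218.67256858]), np.float64(1.5258155721740594))
0.048 (array([241.6314883 , 213.53034713]), np.float64(1.5243951174636103)) (array([241.99596259, 215.3909516 ]), np.float64(1.5172070051017563))
0.057 (array([241.62930454, 211.40429752]), np.float64(1.5188610386314156)) (array([241.99510275, 213.26160395]), np.float64(1.5116729262695616))
0.062 (array([241.62808445, 210.21645084]), np.float64(1.5157865503913073)) (array([241.99462234, 212.07188261]), np.float64(1.5085984380294533))
(array([240.71730319, 209.49241701]), np.float64(1.5263028111044927))
(335, 240) [ 0.489  -0.0658  0.0922]
(335, 270) [ 0.4916 -0.0656  0.0789]
(335, 290) [ 0.4914 -0.0656  0.0684]
(325, 290) [ 0.4906 -0.0697  0.0673]
(345, 290) [ 0.4892 -0.0619  0.0668]
(332, 310) [ 0.4919 -0.0668  0.0582]
(338, 350) [ 0.5162 -0.0622  0.0586]
(342, 420) [ 0.553  -0.0573  0.0552]
```

Run:
```python
from h import *
for tag in ('scene0','s2','s6'):
    p,d,K,T=load(tag); R=T[:3,:3];o=-R.T@T[:3,3]
    v,u=np.mgrid[0:384,0:512]
    P=(np.stack([(u-K[0,2])/K[0,0],(v-K[1,2])/K[1,1],np.ones_like(u)],-1)*d[...,None])@R+o
    c=dict(scene0=(.191,-.647),s2=(.446,-.0754),s6=(.4807,-.066))[tag]
    m=(np.hypot(P[...,0]-c[0],P[...,1]-c[1])<.055)&(P[...,2]>.03 if tag=='scene0' else P[...,2]>.05)
    q=P[m]; q=q[np.argsort(q[:,2])]; print(tag,len(q)); print(q[:12].round(3)); print(q[12::max(1,len(q)//8)].round(3))
```

```text
scene0 1336
[[ 0.183 -0.666  0.03 ]
 [ 0.23  -0.661  0.031]
 [ 0.218 -0.673  0.031]
 [ 0.217 -0.662  0.031]
 [ 0.143 -0.672  0.031]
 [ 0.17  -0.666  0.031]
 [ 0.198 -0.665  0.031]
 [ 0.192 -0.666  0.032]
 [ 0.186 -0.668  0.032]
 [ 0.152 -0.668  0.033]
 [ 0.207 -0.672  0.033]
 [ 0.222 -0.69   0.033]]
[[ 0.173 -0.669  0.033]
 [ 0.193 -0.6    0.305]
 [ 0.201 -0.624  0.33 ]
 [ 0.2   -0.649  0.346]
 [ 0.214 -0.619  0.379]
 [ 0.225 -0.663  0.403]
 [ 0.211 -0.617  0.426]
 [ 0.183 -0.634  0.514]]
s2 2315
[[ 0.497 -0.073  0.051]
 [ 0.495 -0.073  0.053]
 [ 0.486 -0.074  0.054]
 [ 0.468 -0.072  0.056]
 [ 0.483 -0.068  0.056]
 [ 0.498 -0.07   0.056]
 [ 0.484 -0.074  0.056]
 [ 0.498 -0.066  0.056]
 [ 0.484 -0.071  0.056]
 [ 0.478 -0.065  0.057]
 [ 0.48  -0.075  0.057]
 [ 0.476 -0.075  0.058]]
[[ 0.495 -0.07   0.058]
 [ 0.464 -0.123  0.139]
 [ 0.455 -0.064  0.175]
 [ 0.462 -0.045  0.23 ]
 [ 0.474 -0.086  0.272]
 [ 0.493 -0.058  0.32 ]
 [ 0.451 -0.129  0.344]
 [ 0.476 -0.042  0.357]]
s6 2432
[[ 0.531 -0.082  0.051]
 [ 0.519 -0.052  0.051]
 [ 0.532 -0.085  0.051]
 [ 0.529 -0.051  0.051]
 [ 0.522 -0.074  0.052]
 [ 0.524 -0.039  0.052]
 [ 0.52  -0.042  0.052]
 [ 0.52  -0.039  0.052]
 [ 0.503 -0.072  0.052]
 [ 0.533 -0.076  0.052]
 [ 0.526 -0.045  0.053]
 [ 0.525 -0.036  0.053]]
[[ 0.522 -0.048  0.053]
 [ 0.461 -0.035  0.131]
 [ 0.485 -0.046  0.168]
 [ 0.518 -0.067  0.225]
 [ 0.513 -0.068  0.268]
 [ 0.507 -0.099  0.316]
 [ 0.519 -0.036  0.341]
 [ 0.505 -0.018  0.356]]
```

Run:
```python
from h import *
for tag,c,zm in (('scene0',(.191,-.647),.1),('s2',(.446,-.0754),0),('s6',(.4807,-.066),0)):
    p,d,K,T=load(tag); R=T[:3,:3];o=-R.T@T[:3,3]
    v,u=np.mgrid[0:384,0:512]
    P=(np.stack([(u-K[0,2])/K[0,0],(v-K[1,2])/K[1,1],np.ones_like(u)],-1)*d[...,None])@R+o
    if tag=='scene0':
        m=(np.hypot(P[...,0]-c[0],P[...,1]-c[1])<.07)&(P[...,2]>.1); q=P[m]; q=q[np.argsort(q[:,2])]; print(tag,q[:14].round(3))
    else:
        cam=T[:3,:3]@np.array([c[0]+.01,c[1],.06])+T[:3,3]; uu=int((K@cam)[0]/cam[2])
        for vv in range(198,226): print(tag,uu,vv,P[vv,uu].round(3),p[vv,uu])
```

```text
scene0 [[ 0.199 -0.693  0.242]
 [ 0.183 -0.605  0.246]
 [ 0.203 -0.691  0.248]
 [ 0.187 -0.6    0.248]
 [ 0.206 -0.7    0.249]
 [ 0.184 -0.604  0.25 ]
 [ 0.201 -0.691  0.251]
 [ 0.216 -0.688  0.251]
 [ 0.217 -0.691  0.252]
 [ 0.18  -0.605  0.252]
 [ 0.21  -0.69   0.252]
 [ 0.18  -0.601  0.252]
 [ 0.18  -0.597  0.253]
 [ 0.191 -0.694  0.253]]
s2 239 198 [ 0.455 -0.077  0.09 ] [124 129 135]
s2 239 199 [ 0.45  -0.077  0.083] [123 129 134]
s2 239 200 [ 0.455 -0.077  0.083] [124 129 135]
s2 239 201 [ 0.453 -0.077  0.077] [124 129 135]
s2 239 202 [ 0.452 -0.077  0.072] [124 129 135]
s2 239 203 [ 0.452 -0.077  0.067] [126 132 137]
s2 239 204 [ 0.387 -0.084  0.009] [117 122 128]
s2 239 205 [ 0.394 -0.083  0.011] [147 153 159]
s2 239 206 [ 0.388 -0.084  0.001] [127 125 125]
s2 239 207 [ 0.396 -0.083  0.004] [119  87  72]
s2 239 208 [ 0.4   -0.082  0.002] [122  79  56]
s2 239 209 [ 0.403 -0.082  0.   ] [157 118  81]
s2 239 210 [ 0.476 -0.075  0.058] [236 210 138]
s2 239 211 [ 0.48  -0.075  0.057] [241 219 145]
s2 239 212 [ 0.484 -0.074  0.056] [235 210 139]
s2 239 213 [ 0.486 -0.074  0.054] [2
[... 1213 characters left out ...]
-0.067  0.068] [126 131 135]
s6 241 212 [ 0.484 -0.068  0.057] [140 127 105]
s6 241 213 [ 0.491 -0.067  0.059] [228 201 135]
s6 241 214 [ 0.49  -0.067  0.054] [247 229 157]
s6 241 215 [ 0.502 -0.066  0.06 ] [249 231 159]
s6 241 216 [ 0.507 -0.066  0.06 ] [249 232 159]
s6 241 217 [ 0.507 -0.066  0.056] [249 232 159]
s6 241 218 [ 0.515 -0.065  0.059] [248 231 158]
s6 241 219 [ 0.52  -0.064  0.059] [248 230 158]
s6 241 220 [ 0.522 -0.064  0.056] [247 229 156]
s6 241 221 [ 0.528 -0.064  0.057] [245 225 152]
s6 241 222 [ 0.534 -0.063  0.059] [243 222 151]
s6 241 223 [ 0.534 -0.063  0.055] [245 225 152]
s6 241 224 [ 0.542 -0.062  0.058] [246 226 154]
s6 241 225 [ 0.55  -0.062  0.061] [243 222 149]
```

The scene depth puts the shut fingertips about 15 mm above the reported TCP height, where the text has them 14 mm below. The fingers were passing over the stick, so it has not moved. The open fingers at the start show the same 28–29 mm offset, so I'll use measured tip heights: tip z is about TCP z + 0.015 when shut. I'll back off, go lower, and push again.

Emit:
{"op": "servo_tool", "data": {"increments": "0 0 0 -2 0 -0.3 0; 0 0 0 -3.6 0.1 0 0; 0 0 0 -3.6 0.1 0 0; 0 0 0 -3.6 0.1 0 0; 0 0 0 -3.6 0.1 1.4 0; 0 0 0 -3.6 0.1 2.7 0; 0 0 0 -3.6 0.1 2.7 0; 0 0 0 -3.6 0.1 2.7 0"}}

```text
time: 6.4
eef_pos: [0.4464, -0.0736, 0.0211]
tcp_rot: [0.996, 0.093, -0.0, -0.0]
contact_force: [-0.1, 0.5, 0.0]
opening: -0.001
```

Run:
```python
from h import *
inc([.472,-.0695,.022],.186)
snap('scene','s7');snap('wrist','w7')
p=load('s7')[0][175:250,200:300]
cv2.imwrite('pics/s7c.png',cv2.resize(p[:,:,::-1],(800,600),interpolation=cv2.INTER_CUBIC))
```

```text
rot [-0.0006  0.0007  0.0011] shift cm [ 2.59  0.07 -0.09] t 6.4 pos [ 0.4464 -0.0736  0.0211] q [-0.39  0.07  2.24  0.    0.84  1.  ] F [-0.13  0.52  0.03] op -0.001
```

View pics/s7c.png

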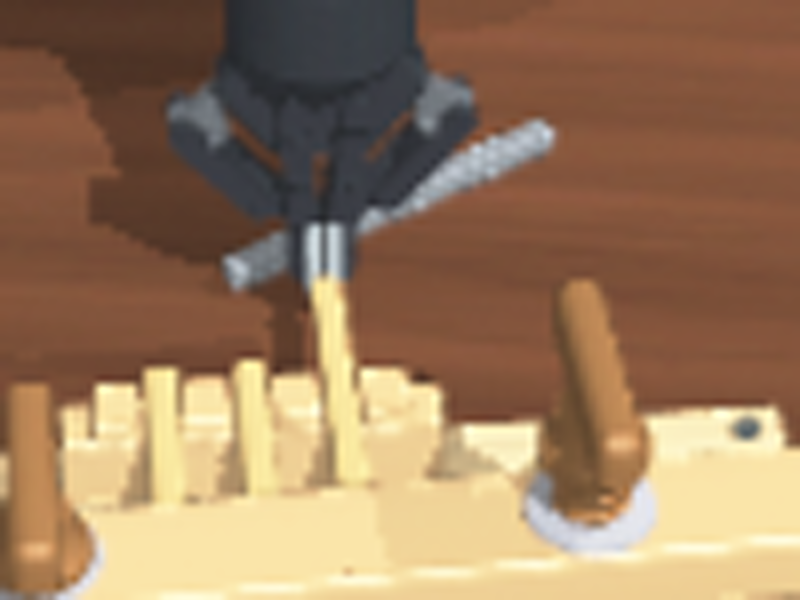

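View pics/w7.png

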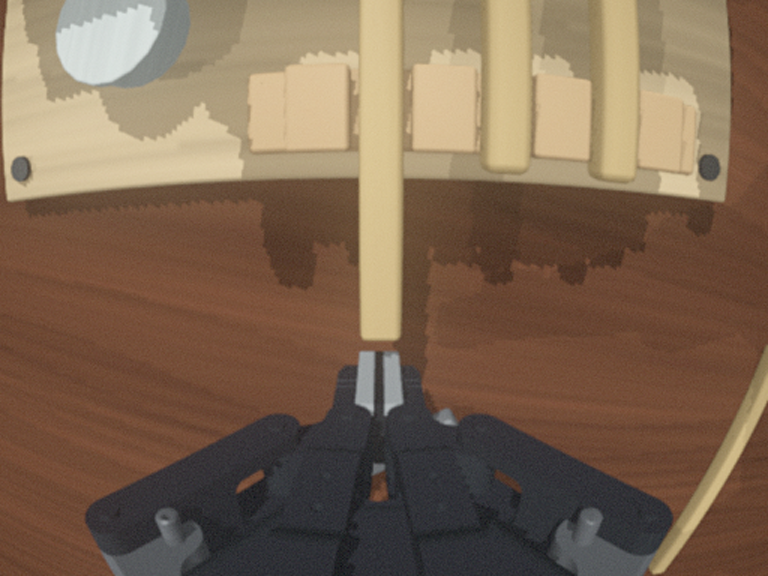

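The stick's end at (380,338) now stands in front of the fingers at about their height. Pushing.

Emit:
{"op": "servo_tool", "data": {"increments": "0 0 0 0.8 0 0 0; 0 0 0 1.6 0 0 0; 0 0 0 2.2 0 0 0; 0 0 0 2.8 0 0 0; 0 0 0 3.4 0 0 0; 0 0 0 4 0 0 0; 0 0 0 4.6 0 0 0; 0 0 0 5.2 0 0 0; 0 0 0 5.6 0 0 0; 0 0 0 5.6 0 0 0"}}

```text
time: 7.33
eef_pos: [0.5019, -0.0633, 0.0215]
tcp_rot: [0.996, 0.093, 0.0, 0.0]
contact_force: [0.5, 0.3, 0.5]
opening: -0.002
```

Run:
```python
from h import *
inc([.472,-.0695,.022],.186)
snap('scene','s8');snap('wrist','w8')
p=load('s8')[0][200:290,185:315]
cv2.imwrite('pics/s8c.png',cv2.resize(p[:,:,::-1],(780,540),interpolation=cv2.INTER_CUBIC))
```

```text
rot [ 0.0003 -0.0008  0.0011] shift cm [-3.06  0.05 -0.05] t 7.33 pos [ 0.5019 -0.0633  0.0215] q [-0.33  0.18  2.11  0.    0.85  1.06] F [0.5  0.29 0.51] op -0.002
```

View pics/w8.png

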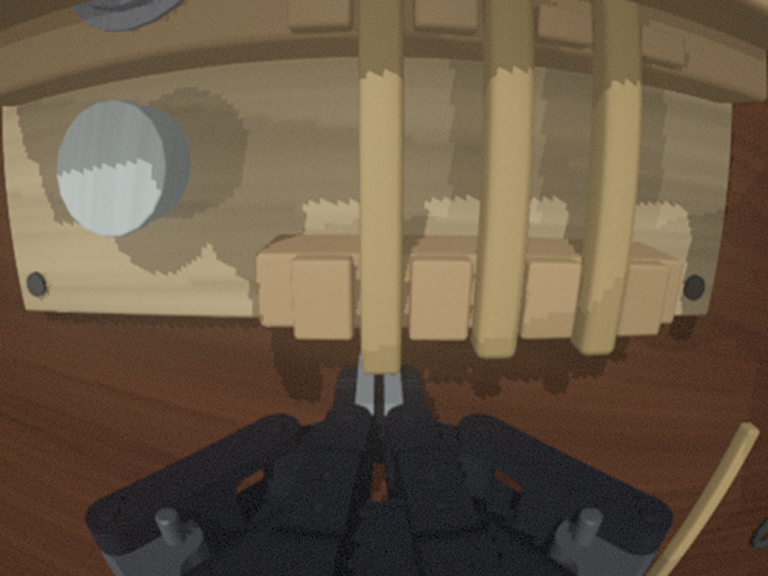

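View pics/s8c.png

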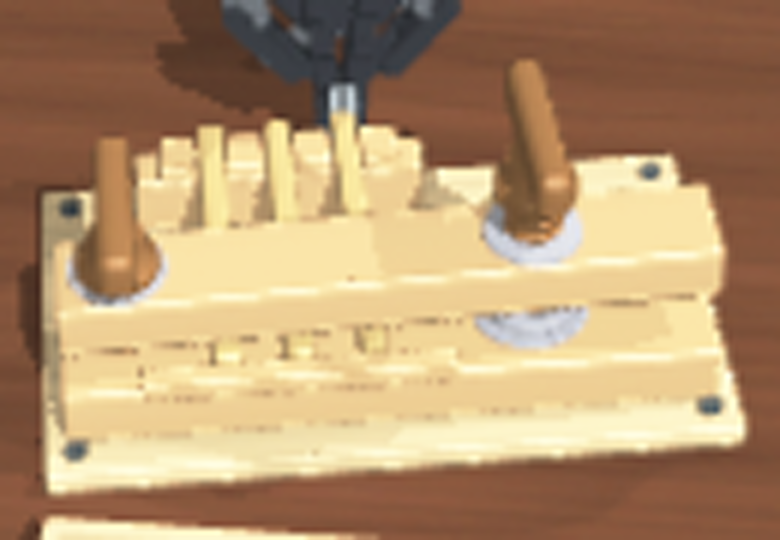

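Now it slides: the stick's end is at (380,372) against the fingers, and its far end has appeared at scene crop (370,340). It needs a few mm more.

Emit:
{"op": "servo_tool", "data": {"increments": "0 0 0 0.2 0 0 0; 0 0 0 0.4 0 0 0; 0 0 0 0.6 0 0 0; 0 0 0 0.7 0 0 0; 0 0 0 0.7 0 0 0"}}

```text
time: 7.85
eef_pos: [0.5076, -0.0621, 0.0213]
tcp_rot: [0.996, 0.093, -0.001, -0.0]
contact_force: [-2.2, -1.1, 1.4]
opening: 0.003
```

Emit:
{"op": "servo_tool", "data": {"increments": "0 0 0 0.1 0 0 0; 0 0 0 0.2 0 0 0; 0 0 0 0.2 0 0 0"}}

```text
time: 8.1
eef_pos: [0.5075, -0.062, 0.0211]
tcp_rot: [0.996, 0.094, -0.003, -0.0]
contact_force: [-8.9, -3.0, 6.2]
opening: 0.0
```

Emit:
{"op": "servo_tool", "data": {"increments": "0 0 0 0.1 0 0 0; 0 0 0 0.2 0 0 0; 0 0 0 0.2 0 0 0"}}

```text
time: 8.35
eef_pos: [0.5074, -0.0619, 0.0211]
tcp_rot: [0.996, 0.094, -0.006, -0.0]
contact_force: [-15.4, -5.6, 11.9]
opening: 0.003
```

I felt the stop at TCP x 0.5075, where the force rose to 15 N. I'll back off and check.

Emit:
{"op": "servo_tool", "data": {"increments": "0 0 0 -1.5 0 0 0; 0 0 0 -4 0 0 0; 0 0 0 -5 0 -2 0; 0 0 0 -5 0 -6 4; 0 0 0 -5 0 -10 6; 0 0 0 -5 0 -14 6; 0 0 0 -5 0 -18 6; 0 0 0 -5 0 -18 6; 0 0 0 -5 0 -18 6"}}

```text
time: 9.1
eef_pos: [0.4648, -0.0712, 0.2051]
tcp_rot: [0.996, 0.093, 0.004, 0.002]
contact_force: [-0.5, 0.2, -0.6]
opening: 0.703
```

Run:
```python
from h import *
inc([.6,.035,.22],.186)
snap('scene','s9');snap('wrist','w9')
p=load('s9')[0][200:290,185:315]
cv2.imwrite('pics/s9c.png',cv2.resize(p[:,:,::-1],(780,540),interpolation=cv2.INTER_CUBIC))
```

```text
rot [ 0.0042 -0.0075  0.0008] shift cm [15.27 -7.92 -1.41] t 9.1 pos [ 0.4648 -0.0712  0.2051] q [-0.37 -0.17  2.08  0.    1.22  1.02] F [-0.53  0.23 -0.63] op 0.703
```

View pics/w9.png

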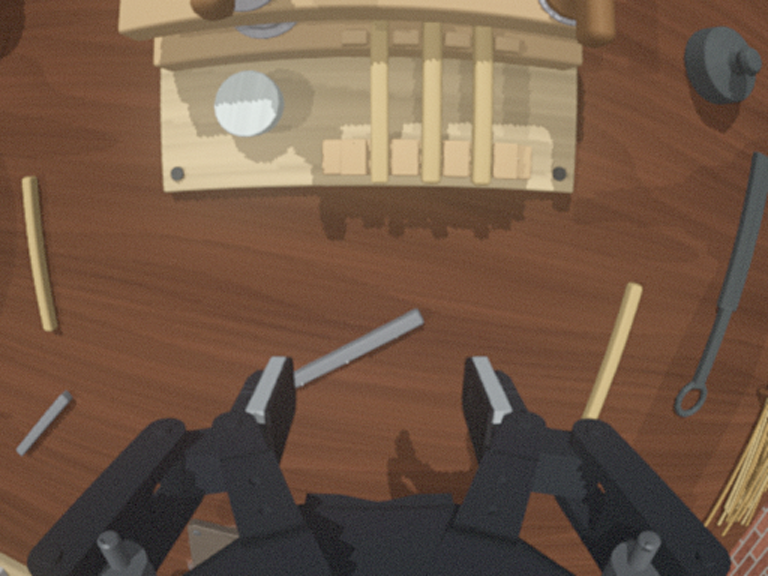

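View pics/s9c.png

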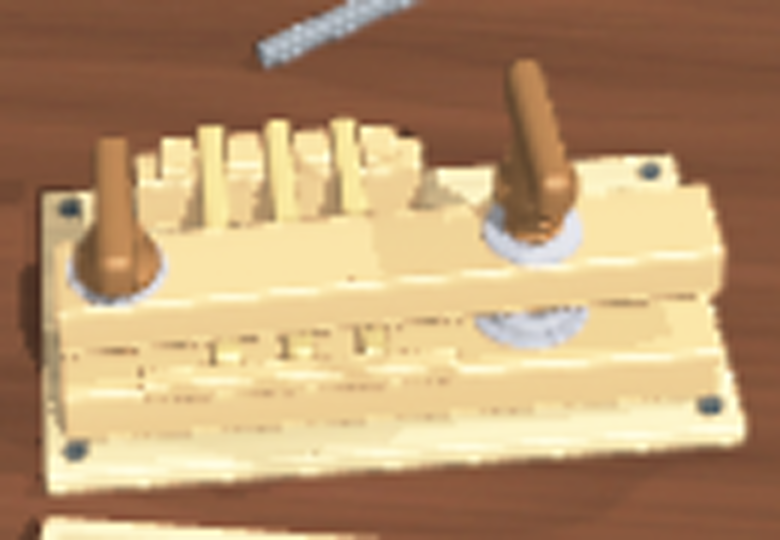

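The stick is home: its near end at (380,180) lines up with the neighbours at (432,181) and (482,183), and its far end shows at scene crop (370,342) like theirs. Now for the screw; I'll move nearer to look at the T-grip.

```bash
python3 -c "
from h import *
inc([.56,.025,.27],.186)"
```

```text
rot [-0.0005  0.0003  0.0007] shift cm [11.37 -7.56 -6.94] t 9.2 pos [ 0.4623 -0.0703  0.2006] q [-0.37 -0.17  2.09  0.    1.22  1.02] F [-0.51  0.64  0.16] op 0.698
```

Emit:
{"op": "servo_tool", "data": {"increments": "0 0 0 2 -1.3 -3 6; 0 0 0 5 -3.5 -6 6; 0 0 0 8 -6 -7 6; 0 0 0 11.4 -7.6 -7 6; 0 0 0 11.4 -7.6 -7 6; 0 0 0 11.4 -7.6 -7 6; 0 0 0 11.4 -7.6 -7 6"}}

```text
time: 9.78
eef_pos: [0.5594, 0.0255, 0.2684]
tcp_rot: [0.996, 0.094, -0.003, -0.0]
contact_force: [0.5, -0.6, -0.3]
opening: 0.699
```

```bash
python3 -c "
from h import *
inc([.56,.025,.27],.186);snap('wrist','w10')"
```

```text
rot [-0.0014  0.0051  0.0014] shift cm [ 0.05  0.06 -0.16] t 9.78 pos [0.5594 0.0255 0.2684] q [-0.14  0.    1.81 -0.    1.34  1.25] F [ 0.55 -0.56 -0.32] op 0.699
```

View pics/w10.png

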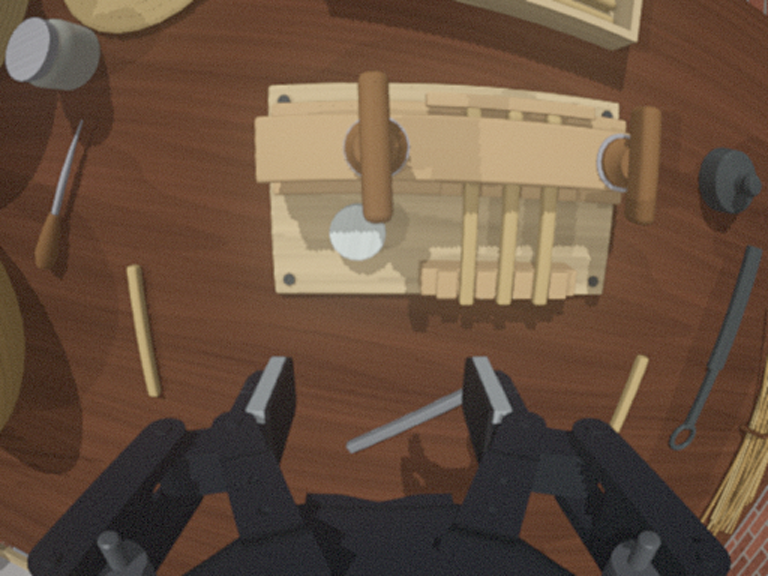

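The raised T-grip runs from (373,75) to (378,220), over the hub at (377,145), beside the tin. The home screw's grip at (643,165) is the other one. I'll measure the bar from the wrist and top views.

Run:
```python
from h import *
np.set_printoptions(precision=4,suppress=True)
f=lambda u,v:((u+.5)/1.5-.5,(v+.5)/1.5-.5)
t=lambda u,v:('top0',185+(u-3)/6,105+(v-3)/6)
def tri2(r1,r2):
    (o1,d1),(o2,d2)=r1,r2
    s=np.linalg.lstsq(np.c_[d1,-d2],o2-o1,rcond=None)[0];p,q=o1+d1*s[0],o2+d2*s[1];return (p+q)/2,np.linalg.norm(p-q)
# middle line of bar, ends
A=tri2(ray(*t(222,70)),wray('w10',*f(373,72)));B=tri2(ray(*t(257,232)),wray('w10',*f(378,221)))
print(A,B,'mid',(A[0]+B[0])/2,'len',np.linalg.norm(A[0]-B[0]))
for z in (.165,.169,.172):
    a=wonz('w10',*f(373,72),z);b=wonz('w10',*f(378,221),z);d=a-b
    a2=onz(*t(222,70),z);b2=onz(*t(257,232),z);d2=a2-b2
    print(z,'wrist mid',(a+b)/2,np.linalg.norm(d),np.arctan2(d[1],d[0]),'top mid',(a2+b2)/2,np.linalg.norm(d2),np.arctan2(d2[1],d2[0]))
# washers/hub centre on upper bar
p,dd,K,T=load('w10');R=T[:3,:3]
for (u,v) in [(374,90),(375,146),(377,200),(320,150),(440,155)]:
    uu,vv=f(u,v);o,r=wray('w10',uu,vv);print((u,v),o+r/(R[2]@r)*dd[round(vv),round(uu)])
```

```text
(array([0.6803, 0.0522, 0.1629]), np.float64(0.001021250169245937)) (array([0.5948, 0.0329, 0.1626]), np.float64(0.0005364277225010722)) mid [0.6376 0.0425 0.1628] len 0.08765531177525203
0.165 wrist mid [0.6377 0.0421 0.165 ] 0.08687663414532079 0.21932770595378684 top mid [0.6368 0.0428 0.165 ] 0.08765220541167776 0.22479499924154117
0.169 wrist mid [0.6377 0.0421 0.169 ] 0.08552684671207683 0.2193277059537866 top mid [0.6355 0.0425 0.169 ] 0.08740052811918647 0.22479499924154103
0.172 wrist mid [0.6377 0.0421 0.172 ] 0.0845145061371437 0.2193277059537869 top mid [0.6346 0.0423 0.172 ] 0.08721177014981772 0.22479499924154145
(374, 90) [0.6694 0.049  0.1674]
(375, 146) [0.6379 0.0424 0.1688]
(377, 200) [0.6078 0.0356 0.1687]
(320, 150) [0.6283 0.0819 0.0962]
(440, 155) [ 0.6409 -0.0048  0.092 ]
```

```bash
python3 -c "
from h import *
inc([.6376,.0423,.20],.222)"
```

```text
rot [-0.0012  0.0039 -0.0355] shift cm [ 8.04 -0.24  6.88] t 9.83 pos [0.5593 0.025  0.2691] q [-0.14 -0.    1.81 -0.    1.34  1.25] F [ 0.1   0.74 -0.48] op 0.703
```

Emit:
{"op": "servo_tool", "data": {"increments": "0 0.002 -0.036 2.5 0 0 6; 0 0.002 -0.036 5.5 -0.1 1 6; 0 0.002 -0.036 8 -0.2 3 6; 0 0.002 -0.036 8 -0.2 5 6; 0 0.002 -0.036 8 -0.2 6.9 6; 0 0.002 -0.036 8 -0.2 6.9 6; 0 0.002 -0.036 8 -0.2 6.9 6; 0 0.002 -0.036 8 -0.2 6.9 6"}}

```text
time: 10.5
eef_pos: [0.6387, 0.0413, 0.2036]
tcp_rot: [0.994, 0.111, 0.002, 0.0]
contact_force: [-0.2, -0.4, 0.0]
opening: 0.703
```

```bash
python3 -c "
from h import *
inc([.6376,.0423,.131],.222);snap('wrist','w11')"
```

```text
rot [ 0.0006 -0.0034 -0.0003] shift cm [-0.12 -0.12  7.26] t 10.5 pos [0.6387 0.0413 0.2036] q [-0.09  0.22  1.68  0.    1.23  1.26] F [-0.23 -0.42  0.01] op 0.703
```

View pics/w11.png

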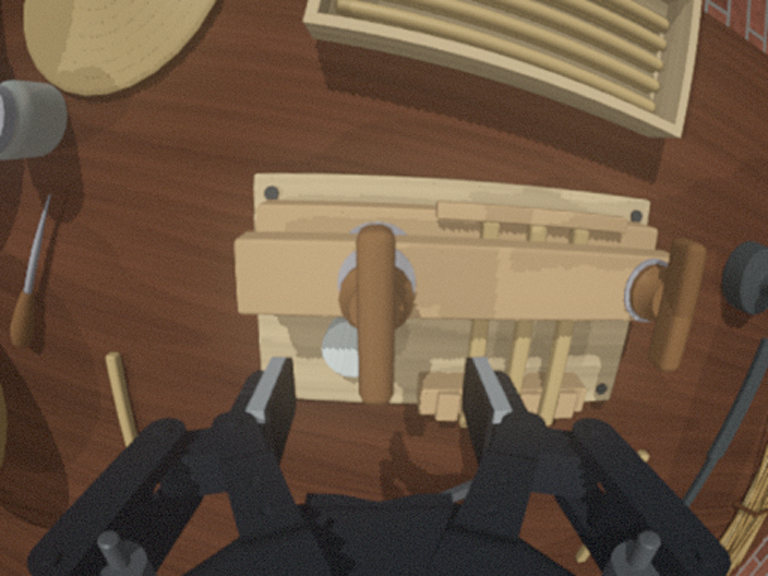

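The bar at x≈376 lies midway between the fingers (270 and 490) and parallel to them. Descending.

Emit:
{"op": "servo_tool", "data": {"increments": "0 0 0 -0.1 -0.1 2 6; 0 0 0 -0.1 -0.1 4 6; 0 0 0 -0.1 -0.1 5.5 6; 0 0 0 -0.1 -0.1 6.5 6; 0 0 0 -0.1 -0.1 7.2 6; 0 0 0 -0.1 -0.1 7.2 6; 0 0 0 -0.1 -0.1 7.2 6"}}

```text
time: 11.13
eef_pos: [0.6382, 0.0428, 0.1313]
tcp_rot: [0.994, 0.111, 0.002, 0.0]
contact_force: [-0.2, -0.2, 0.7]
opening: 0.7
```

Run:
```python
from h import *
inc([.6376,.0423,.131],.222);snap('wrist','w12');snap('scene','s12')
p=load('s12')[0][165:240,240:340]
cv2.imwrite('pics/s12c.png',cv2.resize(p[:,:,::-1],(800,600),interpolation=cv2.INTER_CUBIC))
p,d,K,T=load('s12'); R=T[:3,:3];o=-R.T@T[:3,3]
v,u=np.mgrid[0:384,0:512]
P=(np.stack([(u-K[0,2])/K[0,0],(v-K[1,2])/K[1,1],np.ones_like(u)],-1)*d[...,None])@R+o
g=(abs(p.astype(int).max(-1)-p.astype(int).min(-1))<25)&(np.hypot(P[...,0]-.6376,P[...,1]-.0423)<.06)&(P[...,2]>.11)
q=P[g];q=q[np.argsort(q[:,2])];print(q[:12].round(3))
```

```text
rot [ 0.0005 -0.0034  0.0007] shift cm [-0.07  0.03  0.03] t 11.13 pos [0.6382 0.0428 0.1313] q [-0.09  0.29  1.74  0.    1.11  1.26] F [-0.24 -0.17  0.66] op 0.7
[[0.652 0.013 0.151]
 [0.653 0.007 0.151]
 [0.632 0.071 0.153]
 [0.64  0.074 0.153]
 [0.632 0.082 0.154]
 [0.642 0.076 0.155]
 [0.657 0.01  0.156]
 [0.639 0.076 0.156]
 [0.63  0.082 0.156]
 [0.632 0.071 0.156]
 [0.655 0.007 0.157]
 [0.652 0.004 0.157]]
```

View pics/s12c.png

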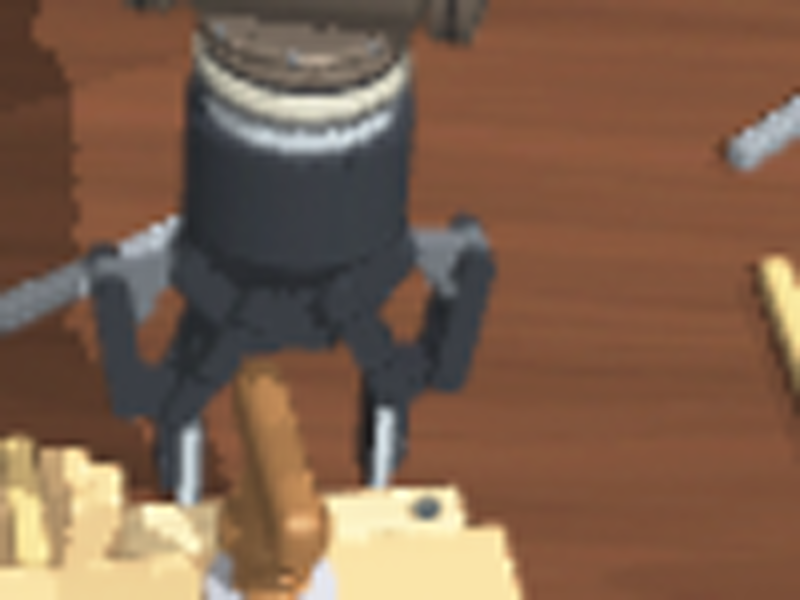

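View pics/w12.png

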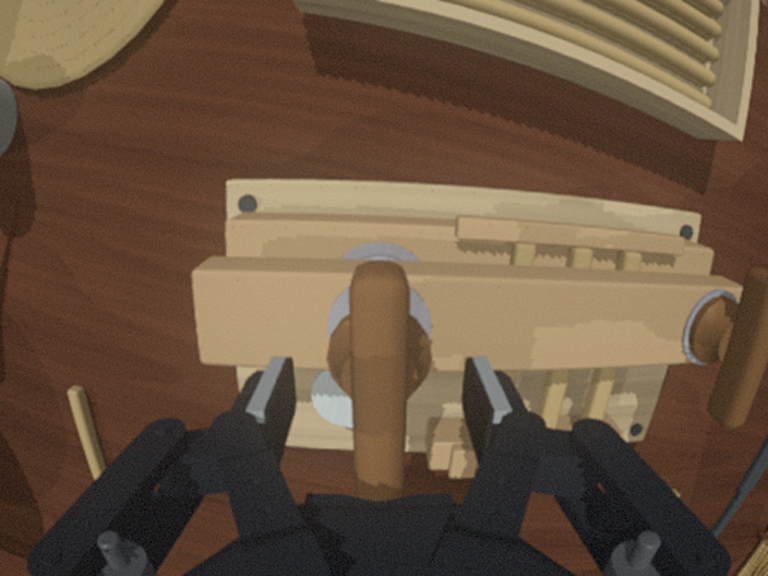

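The tips are at about z 0.150 straddling the bar, above the hub. I'll close to a loose 22 mm cage so the screw can sink under its own weight, then turn it backward.

Emit:
{"op": "servo_tool", "data": {"increments": "0 0 0 0 0 0 2.2; 0 0 0 0 0 0 2.2; 0 0 0 0 0 0 2.2; 0 0 0 0 0 0 2.2; 0 0 0 0 0 0 2.2; 0 0 -0.1 0 0 0 2.2; 0 0 -0.2 0 0 0 2.2; 0 0 -0.3 0 0 0 2.2; 0 0 -0.4 0 0 0 2.2; 0 0 -0.4 0 0 0 2.2", "grip_force": 20}}

```text
time: 12.07
eef_pos: [0.638, 0.0431, 0.1315]
tcp_rot: [0.952, 0.307, 0.001, -0.0]
contact_force: [-1.9, 1.1, 4.7]
opening: 0.306
```

```bash
cat >> h.py <<'E'
def barz(tag):
    "mean height of the grip bar's top from the wrist camera: brown px around the bar"
    p,d,K,T=load(tag);R=T[:3,:3];o=-R.T@T[:3,3]
    v,u=np.mgrid[0:384,0:512]; x,y=u-K[0,2],v-K[1,2]; r=np.hypot(x,y)+1e-9; th=r/K[0,0]
    dc=np.stack([np.sin(th)*x/r,np.sin(th)*y/r,np.cos(th)],-1); dc=dc/dc[...,2:]
    P=(dc*d[...,None])@R+o
    m=(np.hypot(P[...,0]-.6376,P[...,1]-.0423)<.048)&(P[...,2]>.13)&(P[...,2]<.185)
    pi=p.astype(int); m&=(pi[...,0]-pi[...,2]>35)
    q=P[m]; c=cv2.fitLine(q[:,:2].astype(np.float32),cv2.DIST_L2,0,.01,.01).ravel()
    a=np.arctan2(c[1],c[0]); return len(q),'z med/p75',np.median(q[:,2]).round(4),np.percentile(q[:,2],75).round(4),'bar yaw',round(float(a),3)
E
python3 - <<'E'
from h import *
for t in ('w10','w11','w12'): print(t,barz(t))
inc([.6376,.0423,.131],.222);snap('wrist','w13');print(barz('w13'))
E
```

```text
w10 (2463, 'z med/p75', np.float64(0.1674), np.float64(0.1684), 'bar yaw', 0.227)
w11 (3472, 'z med/p75', np.float64(0.1673), np.float64(0.1682), 'bar yaw', 0.226)
w12 (6650, 'z med/p75', np.float64(0.1673), np.float64(0.1682), 'bar yaw', 0.221)
rot [ 3.000e-04 -2.800e-03  4.026e-01] shift cm [-0.08  0.04  0.05] t 12.07 pos [0.638  0.0431 0.1315] q [-0.09  0.29  1.74  0.    1.11  0.85] F [-1.93  1.12  4.68] op 0.306
(6410, 'z med/p75', np.float64(0.1676), np.float64(0.1685), 'bar yaw', 0.626)
```

View pics/w13.png

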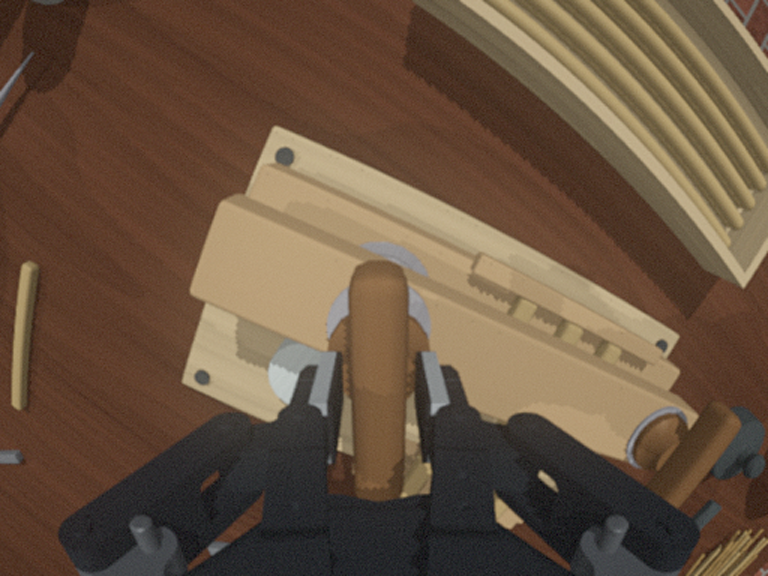

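The fingers stopped at 26 mm with an upward force of 4.7 N, so the tips are touching the hub; the bar turned with them all the same (yaw 0.626). I'll raise 5 mm so that only the bar is caged.

Emit:
{"op": "servo_tool", "data": {"increments": "0 0 0 0 0 -0.3 2.8; 0 0 0 0 0 -0.5 2.8; 0 0 0 0 0 -0.5 2.8; 0 0 0 0 0 -0.5 2.2; 0 0 0 0 0 -0.5 2.2; 0 0 0 0 0 -0.5 2.2"}}

```text
time: 12.62
eef_pos: [0.6374, 0.0426, 0.1352]
tcp_rot: [0.952, 0.306, 0.0, 0.0]
contact_force: [0.3, -0.4, -1.3]
opening: 0.255
```

Run:
```python
from h import *
inc([.6376,.0423,.131],.222);snap('wrist','w14');print(barz('w14'))
```

```text
rot [ 0.0006 -0.0009  0.4007] shift cm [-0.01  0.04  0.42] t 12.62 pos [0.6374 0.0426 0.1352] q [-0.09  0.29  1.74 -0.    1.12  0.86] F [ 0.3  -0.44 -1.32] op 0.255
(6214, 'z med/p75', np.float64(0.168), np.float64(0.1688), 'bar yaw', 0.626)
```

Emit:
{"op": "servo_tool", "data": {"increments": "0 0 -0.08 0 0 0 2.2; 0 0 -0.16 0 0 0 2.2; 0 0 -0.24 0 0 0 2.2; 0 0 -0.32 0 0 0 2.2; 0 0 -0.4 0 0 0 2.2; 0 0 -0.48 0 0 0 2.2; 0 0 -0.48 0 0 0 2.2"}}

```text
time: 13.25
eef_pos: [0.6375, 0.0429, 0.1355]
tcp_rot: [0.851, 0.524, 0.001, 0.0]
contact_force: [0.2, 1.1, 0.6]
opening: 0.258
```

Run:
```python
from h import *
inc([.6376,.0423,.131],.222);snap('wrist','w15');print(barz('w15'))
```

```text
rot [ 7.00e-04 -1.40e-03  8.82e-01] shift cm [-0.05  0.03  0.45] t 13.25 pos [0.6375 0.0429 0.1355] q [-0.09  0.28  1.74  0.    1.12  0.37] F [0.18 1.08 0.64] op 0.258
(6256, 'z med/p75', np.float64(0.1683), np.float64(0.1691), 'bar yaw', 0.955)
```

Emit:
{"op": "servo_tool", "data": {"increments": "0 0 -0.06 0 0 0 2.2; 0 0 -0.12 0 0 0 2.2; 0 0 -0.18 0 0 0 2.2; 0 0 -0.24 0 0 0 2.2; 0 0 -0.3 0 0 0 2.2; 0 0 -0.3 0 0 0 2.2"}}

```text
time: 13.8
eef_pos: [0.6374, 0.043, 0.1355]
tcp_rot: [0.764, 0.645, 0.001, 0.0]
contact_force: [-1.0, 0.9, 0.4]
opening: 0.262
```

Run:
```python
from h import *
inc([.6376,.0423,.131],.222);snap('wrist','w16');print(barz('w16'))
```

```text
rot [ 5.0000e-04 -1.2000e-03  1.1799e+00] shift cm [-0.07  0.03  0.45] t 13.8 pos [0.6374 0.043  0.1355] q [-0.09  0.28  1.74  0.    1.12  0.08] F [-0.96  0.9   0.42] op 0.262
(6286, 'z med/p75', np.float64(0.1685), np.float64(0.1693), 'bar yaw', 1.251)
```

Emit:
{"op": "servo_tool", "data": {"increments": "0 0 -0.06 0 0 0 2.2; 0 0 -0.12 0 0 0 2.2; 0 0 -0.18 0 0 0 2.2; 0 0 -0.24 0 0 0 2.2; 0 0 -0.3 0 0 0 2.2; 0 0 -0.3 0 0 0 2.2"}}

```text
time: 14.35
eef_pos: [0.6373, 0.043, 0.1354]
tcp_rot: [0.659, 0.752, 0.0, 0.0]
contact_force: [-2.2, 0.3, 0.3]
opening: 0.254
```

Run:
```python
from h import *
inc([.6376,.0423,.131],.222);snap('wrist','w17');print(barz('w17'))
```

```text
rot [ 5.0000e-04 -8.0000e-04  1.4795e+00] shift cm [-0.07  0.02  0.44] t 14.35 pos [0.6373 0.043  0.1354] q [-0.09  0.28  1.74  0.    1.12 -0.22] F [-2.15  0.34  0.32] op 0.254
(6398, 'z med/p75', np.float64(0.1688), np.float64(0.1697), 'bar yaw', 1.55)
```

Emit:
{"op": "servo_tool", "data": {"increments": "0 0 -0.06 0 0 0 2.2; 0 0 -0.12 0 0 0 2.2; 0 0 -0.18 0 0 0 2.2; 0 0 -0.24 0 0 0 2.2; 0 0 -0.3 0 0 0 2.2; 0 0 -0.3 0 0 0 2.2"}}

```text
time: 14.9
eef_pos: [0.6376, 0.0424, 0.1348]
tcp_rot: [0.54, 0.842, 0.0, 0.001]
contact_force: [-0.3, -0.7, -0.4]
opening: 0.259
```

Run:
```python
from h import *
inc([.6376,.0423,.131],.222);snap('wrist','w18');print(barz('w18'))
```

```text
rot [ 1.8000e-03 -4.0000e-04  1.7792e+00] shift cm [-0.01 -0.    0.38] t 14.9 pos [0.6376 0.0424 0.1348] q [-0.09  0.29  1.74 -0.    1.12 -0.52] F [-0.33 -0.73 -0.42] op 0.259
(5669, 'z med/p75', np.float64(0.1619), np.float64(0.1627), 'bar yaw', -1.266)
```

The bar top fell from 0.1688 to 0.1619: that is the drop. I'll check whether it has sunk fully.

Emit:
{"op": "servo_tool", "data": {"increments": "0 0 0 0 0 0 2.2; 0 0 0 0 0 0 2.2; 0 0 0 0 0 0 2.2"}}

```text
time: 15.2
eef_pos: [0.6375, 0.0426, 0.135]
tcp_rot: [0.54, 0.842, 0.0, 0.001]
contact_force: [-1.5, -0.7, -0.6]
opening: 0.256
```

Run:
```python
from h import *
inc([.6376,.0423,.131],.222);snap('wrist','w19');print(barz('w19'))
```

```text
rot [ 1.5000e-03 -7.0000e-04  1.7794e+00] shift cm [-0.03 -0.01  0.4 ] t 15.2 pos [0.6375 0.0426 0.135 ] q [-0.09  0.29  1.74  0.    1.12 -0.52] F [-1.51 -0.7  -0.58] op 0.256
(5656, 'z med/p75', np.float64(0.1619), np.float64(0.1627), 'bar yaw', -1.266)
```

View pics/w19.png

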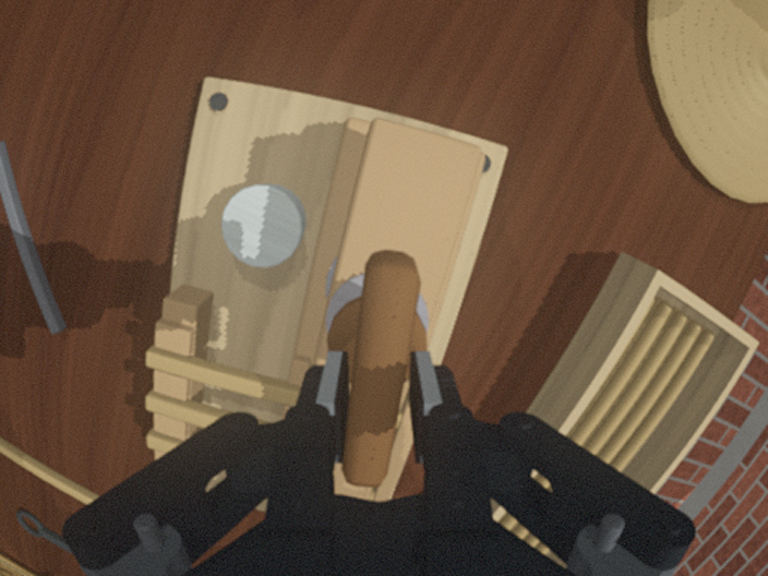

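The screw has dropped: depth is about 5.4 mm below its start, roughly 7 mm in all, with the bar yaw at 1.876. Next I'll align with the bar, lower 5 mm, grip it, and press down lightly before going forward.

Emit:
{"op": "servo_tool", "data": {"increments": "0 0 0.06 0 0 0.2 2.3; 0 0 0.12 0 0 0.5 2.3; 0 0 0.12 0 0 0.5 2.3; 0 0 0.12 0 0 0.5 1.6; 0 0 0.12 0 0 0.5 1.6; 0 0 0.12 0 0 0.5 1.6; 0 0 0.12 0 0 0.6 1.6; 0 0 0.12 0 0 0.65 1.6; 0 0 0.12 0 0 0.65 1.6", "grip_force": 30}}

```text
time: 16.0
eef_pos: [0.6369, 0.0427, 0.1303]
tcp_rot: [0.588, 0.809, -0.0, -0.0]
contact_force: [-7.6, -2.3, 7.4]
opening: 0.201
```

Run:
```python
from h import *
inc([.6376,.0423,.131],.222);snap('wrist','w20');print(barz('w20'))
```

```text
rot [-6.0000e-04  6.0000e-04  1.6619e+00] shift cm [-0.06  0.06 -0.07] t 16.0 pos [0.6369 0.0427 0.1303] q [-0.09  0.29  1.74 -0.    1.11 -0.4 ] F [-7.57 -2.3   7.36] op 0.201
(5687, 'z med/p75', np.float64(0.1618), np.float64(0.1625), 'bar yaw', -1.259)
```

It's firmly gripped (17 mm opening), and 7 N of downward push gave no further sink, so it is seated in the thread start. Turning forward now, following the pitch.

Emit:
{"op": "servo_tool", "data": {"increments": "0 0 0.1 0 -0.1 -0.08 1.6; 0 0 0.2 0 -0.1 -0.06 1.6; 0 0 0.3 0 -0.1 -0.05 1.6; 0 0 0.4 0 -0.1 -0.04 1.6; 0 0 0.5 0 -0.1 -0.03 1.6; 0 0 0.6 0 -0.1 -0.01 1.6; 0 0 0.7 0 -0.1 0 1.6; 0 0 0.8 0 -0.1 0.01 1.6; 0 0 0.9 0 -0.1 0.02 1.6; 0 0 1 0 -0.1 0.03 1.6"}}

```text
time: 16.88
eef_pos: [0.6371, 0.0426, 0.1292]
tcp_rot: [0.905, 0.425, 0.001, 0.001]
contact_force: [-1.9, -0.1, 1.4]
opening: 0.199
```

Run:
```python
from h import *
inc([.6376,.0423,.131],.222);snap('wrist','w21');print(barz('w21'))
```

```text
rot [ 0.0014 -0.0027  0.657 ] shift cm [ 0.01  0.06 -0.18] t 16.88 pos [0.6371 0.0426 0.1292] q [-0.09  0.29  1.74  0.    1.1   0.6 ] F [-1.85 -0.1   1.42] op 0.199
(5553, 'z med/p75', np.float64(0.1606), np.float64(0.1614), 'bar yaw', 0.881)
```

Emit:
{"op": "servo_tool", "data": {"increments": "0 0 0.1 0 0 0.01 1.6; 0 0 0.2 0 0 0.03 1.6; 0 0 0.3 0 0 0.04 1.6; 0 0 0.4 0 0 0.05 1.6; 0 0 0.5 0 0 0.06 1.6; 0 0 0.6 0 0 0.08 1.6; 0 0 0.7 0 0 0.09 1.6; 0 0 0.8 0 0 0.1 1.6; 0 0 0.9 0 0 0.11 1.6; 0 0 1 0 0 0.13 1.6"}}

```text
time: 17.77
eef_pos: [0.6372, 0.0423, 0.1279]
tcp_rot: [0.998, -0.059, 0.002, 0.0]
contact_force: [-2.2, -1.2, 1.4]
opening: 0.203
```

Emit:
{"op": "servo_tool", "data": {"increments": "0 0 0.1 0 0 0.01 1.6; 0 0 0.2 0 0 0.03 1.6; 0 0 0.3 0 0 0.04 1.6; 0 0 0.4 0 0 0.05 1.6; 0 0 0.5 0 0 0.06 1.6; 0 0 0.6 0 0 0.08 1.6; 0 0 0.7 0 0 0.09 1.6; 0 0 0.8 0 0 0.1 1.6; 0 0 0.9 0 0 0.11 1.6; 0 0 1 0 0 0.13 1.6"}}

```text
time: 18.6
eef_pos: [0.637, 0.0421, 0.1266]
tcp_rot: [0.848, -0.531, 0.001, -0.0]
contact_force: [-1.9, -1.4, 2.8]
opening: 0.206
```

Run:
```python
from h import *
inc([.6376,.0423,.131],.222);snap('wrist','w22');print(barz('w22'))
```

```text
rot [-6.000e-04 -2.700e-03 -1.341e+00] shift cm [ 0.01 -0.06 -0.44] t 18.6 pos [0.637  0.0421 0.1266] q [-0.09  0.29  1.75 -0.    1.1   2.6 ] F [-1.88 -1.38  2.79] op 0.206
(5696, 'z med/p75', np.float64(0.1582), np.float64(0.1589), 'bar yaw', -1.122)
```

Three radians forward are done, with the depth following. Now I'll release, lift, turn back half a turn and regrip.

Emit:
{"op": "servo_tool", "data": {"increments": "0 0 0 0 0 0 5; 0 0 0 0 0 0 5; 0 0 0 0 0 0 5; 0 0 0 0 0 -2 5; 0 0 0 0 0 -4.5 5; 0 0 -0.1 0 0 -4.5 5; 0 0 -0.2 0 0 -4.5 5; 0 0 -0.3 0 0 -4.5 5; 0 0 -0.4 0 0 -4.5 5; 0 0 -0.5 0 0 -4.5 5"}}

```text
time: 19.48
eef_pos: [0.6369, 0.0429, 0.1709]
tcp_rot: [0.954, -0.3, 0.001, -0.001]
contact_force: [-0.2, 0.3, 0.9]
opening: 0.587
```

Emit:
{"op": "servo_tool", "data": {"increments": "0 0 -0.12 0 0 0 5; 0 0 -0.24 0 0 0 5; 0 0 -0.36 0 0 0 5; 0 0 -0.48 0 0 0 5; 0 0 -0.6 0 0 0 5; 0 0 -0.72 0 0 0 5; 0 0 -0.84 0 0 0 5; 0 0 -0.96 0 0 0 5; 0 0 -1.08 0 0 0 5; 0 0 -1.2 0 0 0 5"}}

```text
time: 20.32
eef_pos: [0.6369, 0.0428, 0.1708]
tcp_rot: [0.957, 0.291, 0.001, -0.0]
contact_force: [0.4, -0.1, 0.1]
opening: 0.582
```

Emit:
{"op": "servo_tool", "data": {"increments": "0 0 -0.12 0 0 0 5; 0 0 -0.24 0 0 0 5; 0 0 -0.36 0 0 0 5; 0 0 -0.48 0 0 0 5; 0 0 -0.6 0 0 0 5; 0 0 -0.72 0 0 0 5; 0 0 -0.84 0 0 0 5; 0 0 -0.96 0 0 0 5; 0 0 -1.08 0 0 0 5; 0 0 -1.2 0 0 0 5"}}

```text
time: 21.15
eef_pos: [0.6369, 0.0428, 0.1708]
tcp_rot: [0.625, 0.78, 0.001, 0.001]
contact_force: [0.4, 0.1, -0.9]
opening: 0.592
```

Emit:
{"op": "servo_tool", "data": {"increments": "0 0 -0.12 0 0 0 5; 0 0 -0.24 0 0 0 5; 0 0 -0.24 0 0 0 5; 0 0 -0.24 0 0 0 5"}}

```text
time: 21.48
eef_pos: [0.6368, 0.0427, 0.1709]
tcp_rot: [0.531, 0.847, 0.001, 0.001]
contact_force: [0.7, 0.0, -0.1]
opening: 0.582
```

Run:
```python
from h import *
inc([.637,.0423,.1266],2.015);snap('wrist','w23');print(barz('w23'))
```

```text
rot [0.0025 0.0005 0.0059] shift cm [-0.04 -0.01  4.43] t 21.48 pos [0.6368 0.0427 0.1709] q [-0.09  0.25  1.72  0.    1.18 -0.54] F [ 0.69  0.03 -0.15] op 0.582
(3870, 'z med/p75', np.float64(0.1581), np.float64(0.1588), 'bar yaw', -1.122)
```

View pics/w23.png

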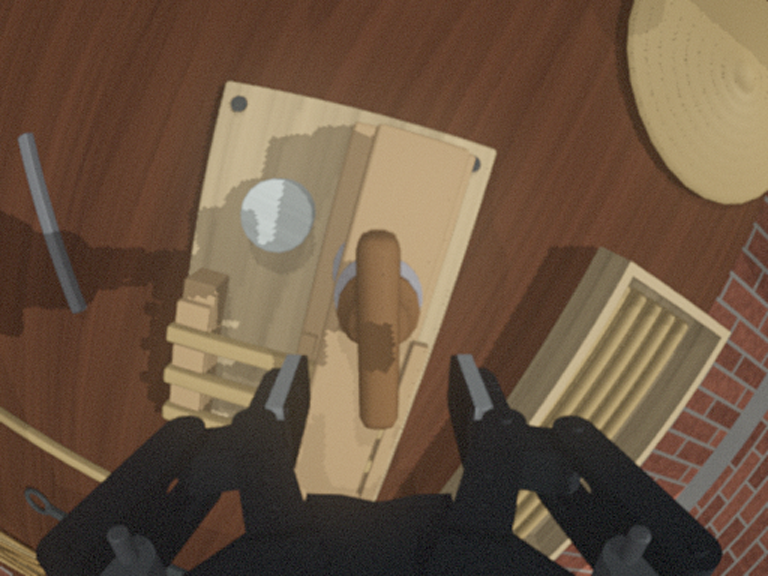

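The bar is unmoved (yaw −1.122, i.e. 2.02), parallel to the fingers and centred between them. Descending, gripping and continuing forward.

Emit:
{"op": "servo_tool", "data": {"increments": "0 0 0 0 0 1.5 5; 0 0 0 0 0 3 5; 0 0 0 0 0 4 5; 0 0 0 0 0 4.4 5; 0 0 0 0 0 4.4 5; 0 0 0 0 0 4.4 1.6; 0 0 0 0 0 4.4 1.6; 0 0 0 0 0 4.4 1.6; 0 0 0 0 0 4.4 1.6; 0 0 0 0 0 4.4 1.6", "grip_force": 30}}

```text
time: 22.37
eef_pos: [0.637, 0.0423, 0.1282]
tcp_rot: [0.531, 0.848, 0.001, 0.001]
contact_force: [-2.2, -0.7, 4.2]
opening: 0.206
```

Emit:
{"op": "servo_tool", "data": {"increments": "0 0 0.1 0 0 0.01 1.6; 0 0 0.2 0 0 0.03 1.6; 0 0 0.3 0 0 0.04 1.6; 0 0 0.4 0 0 0.05 1.6; 0 0 0.5 0 0 0.06 1.6; 0 0 0.6 0 0 0.08 1.6; 0 0 0.7 0 0 0.09 1.6; 0 0 0.8 0 0 0.1 1.6; 0 0 0.9 0 0 0.11 1.6; 0 0 1 0 0 0.13 1.6"}}

```text
time: 23.2
eef_pos: [0.6369, 0.0423, 0.1269]
tcp_rot: [0.873, 0.487, 0.001, 0.001]
contact_force: [-2.6, -1.1, 4.8]
opening: 0.203
```

Run:
```python
from h import *
inc([.637,.0423,.1266],2.015);snap('wrist','w24');print(barz('w24'))
```

```text
rot [ 2.500e-03  4.000e-04 -9.966e-01] shift cm [0.01 0.01 0.03] t 23.2 pos [0.6369 0.0423 0.1269] q [-0.09  0.29  1.75 -0.    1.1   0.46] F [-2.57 -1.06  4.84] op 0.203
(5516, 'z med/p75', np.float64(0.1567), np.float64(0.1575), 'bar yaw', 1.02)
```

Emit:
{"op": "servo_tool", "data": {"increments": "0 0 0.1 0 0 0 1.6; 0 0 0.2 0 0 0 1.6; 0 0 0.3 0 0 0.01 1.6; 0 0 0.4 0 0 0.02 1.6; 0 0 0.5 0 0 0.03 1.6; 0 0 0.6 0 0 0.04 1.6; 0 0 0.7 0 0 0.05 1.6; 0 0 0.8 0 0 0.06 1.6; 0 0 0.9 0 0 0.07 1.6; 0 0 1 0 0 0.08 1.6"}}

```text
time: 24.08
eef_pos: [0.6368, 0.0423, 0.1256]
tcp_rot: [1.0, 0.01, 0.001, 0.0]
contact_force: [-2.3, -0.9, 3.6]
opening: 0.205
```

Run:
```python
from h import *
inc([.637,.0423,.1266],2.015);snap('wrist','w25');print(barz('w25'))
```

```text
rot [ 2.3000e-03 -9.0000e-04 -1.9944e+00] shift cm [ 0.02  0.   -0.1 ] t 24.08 pos [0.6368 0.0423 0.1256] q [-0.09  0.29  1.75 -0.    1.1   1.46] F [-2.29 -0.9   3.62] op 0.205
(5489, 'z med/p75', np.float64(0.1555), np.float64(0.1562), 'bar yaw', 0.019)
```

Emit:
{"op": "servo_tool", "data": {"increments": "0 0 0.13 0 0 0.01 1.6; 0 0 0.26 0 0 0.03 1.6; 0 0 0.39 0 0 0.04 1.6; 0 0 0.52 0 0 0.06 1.6; 0 0 0.65 0 0 0.08 1.6; 0 0 0.78 0 0 0.1 1.6; 0 0 0.91 0 0 0.11 1.6; 0 0 1.04 0 0 0.12 1.6; 0 0 1.15 0 0 0.13 1.6; 0 0 1.25 0 0 0.14 1.6"}}

```text
time: 24.97
eef_pos: [0.6368, 0.0425, 0.1241]
tcp_rot: [0.817, -0.577, 0.001, -0.001]
contact_force: [-1.3, -0.3, 3.0]
opening: 0.203
```

Emit:
{"op": "servo_tool", "data": {"increments": "0 0 0.02 0 0 0 1.6; 0 0 0.02 0 0 0 1.6; 0 0 0.02 0 0 0 1.6; 0 0 0.02 0 0 0 1.6; 0 0 0.02 0 0 0 1.6; 0 0 0.02 0 0 0 1.6"}}

```text
time: 25.47
eef_pos: [0.6368, 0.0425, 0.124]
tcp_rot: [0.813, -0.583, 0.001, -0.001]
contact_force: [-2.0, -1.6, 5.2]
opening: 0.198
```

Run:
```python
from h import *
inc([.637,.0423,.1266],2.015);snap('wrist','w26');print(barz('w26'));snap('scene','s26')
p=load('s26')[0][200:290,185:315]
cv2.imwrite('pics/s26c.png',cv2.resize(p[:,:,::-1],(780,540),interpolation=cv2.INTER_CUBIC))
```

```text
rot [-8.0000e-04  3.1000e-03  3.0237e+00] shift cm [ 0.02 -0.01 -0.26] t 25.47 pos [0.6368 0.0425 0.124 ] q [-0.09  0.3   1.75  0.    1.1   2.72] F [-2.01 -1.56  5.22] op 0.198
(5613, 'z med/p75', np.float64(0.1539), np.float64(0.1546), 'bar yaw', -1.248)
```

View pics/w26.png

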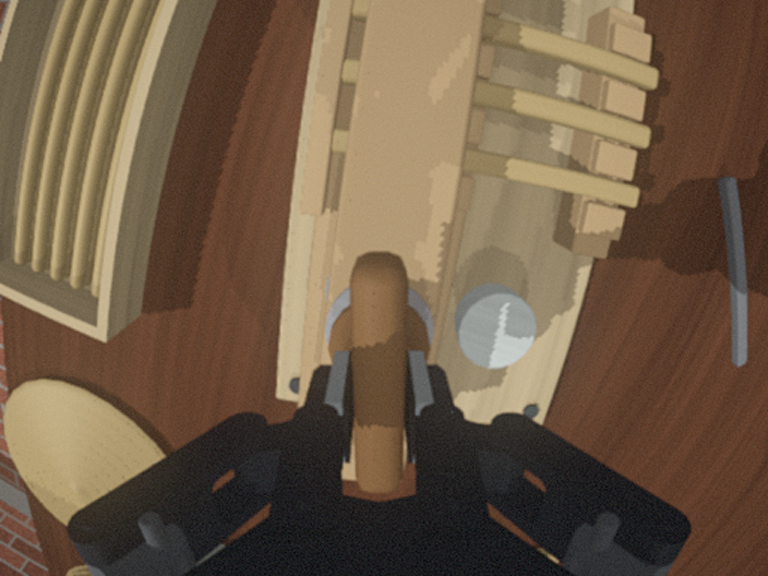

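View pics/s26c.png

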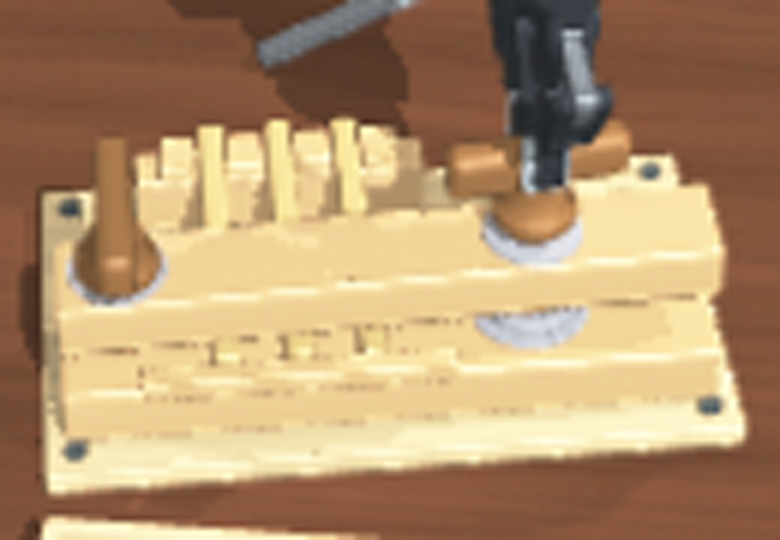

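The screw has gone forward one full turn (bar yaw −1.248, against −1.26 at the drop) and sunk 8.0 mm since the drop. It's still gripped at 17 mm opening, and the stick is in line with its neighbours. Handing in.

```bash
python3 -c "
from h import *
print(ctrl.sign_off()); s=ctrl.get_state(); print(s['time'],s['contact_force'],s['opening'])"
```

```text
the job is handed in; nothing more can be done
None
the job is handed in; nothing more can be done
```

The job is handed in at about 25.6 s: the stick is home against the stop, and the screw is started one full turn and still held by its T-grip. No verdict was reported, so this rests on my own checks.

- **Stick:** I pushed it until I felt the stop (force rose to 15 N). After that its near and far ends lined up with the two sticks already in, and they still did in the last scene picture.
- **Drop:** I turned the screw backward in a loose cage of the fingers until the bar fell about 7 mm, roughly 1.65 rad back from the start. Pressing down with 7 N sank it no further.
- **Forward turn:** I turned it forward about 6.27 rad in two strokes, with one regrip in between. It sank 8.0 mm from the drop and 13.4 mm from the start, so it is about 14.4 to 16.4 mm deep. It was standing still, held with a 30 N grip at 17 mm opening.

**What disagreed or went wrong:**
- **Fingertip height:** the text says the fingertips stand 14 mm ahead of the TCP, but the camera showed them about 15 mm behind it. My first push passed over the stick without touching it. I then worked from the measured height.
- **Hub contact:** the first close on the screw touched the hub (about 5 N), so I raised the fingers 5 mm.
- **Depth:** I know it only to about 1 mm either way, because the starting depth is given only as 1 to 3 mm.
- **Bystanders:** I saw none move in the pictures I viewed, but I did not measure them at the end.

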